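Gauge the towel-rail sleeves and pack the kit case

ROBOT

A 6-joint arm with a two-finger parallel gripper is mounted at the origin on the work surface. World frame = base frame: x ahead of the robot, y to its left, z up, the work surface at z = 0. Lengths are in m, angles in rad, forces in N, time in s.
With the tool pointing down it reaches from about 0.35 to 0.775 m from the base axis. Payload 7.3 kg.
Tool frame: the origin (TCP) lies at the very end of the fingers, on their centre line; the grasp point (between the pads) lies 19 mm behind it; z points along the fingers, y is the line along which they close (so a half turn about z gives the same grasp; the last joint's range is limited). The gripper opens to 92 mm and grips with 3 to 60 N. Pads are 19 mm wide; open, the fingers measure 130 mm over their backs; the gripper's body (75 mm by 190 mm) begins 47 mm behind the grasp point.
Start: joints at [0.98, 0.342, 1.524, -0, 1.275, -0.146], TCP at [0.226, 0.474, 0.227] pointing down, gripper open.
Joint ranges: [-2.53, 2.53], [-0.77, 2.02], [0.04, 2.7], [-1, 4.14], [0.28, 2.66], [-3.11, 3.11]. Speed limits (rad/s): [2.57, 2.57, 3.14, 3.14, 3.14, 3.14].

INTERFACE

Orientations are given as [roll, pitch, yaw] about the fixed x, y, z axes, in that order (R = Rz(yaw) Ry(pitch) Rx(roll)).
In Python, from cell import telemetry, eyes, job gives the robot as it stands.
- The arm moves only by the tool apply_moves, never from a script. Its arguments are lists of equal length, an entry for each row: "delta_pos": the shift along the world's x, y, z each as a share of 0.4 m, from -1 to 1, a list of three; "dr": the turn, a rotation vector about the world's x, y, z each as a share of 0.5 rad, from -1 to 1, a list of three; "jaw": the opening, from 0 (shut) to 1 (fully open). A call has 1 to 8 rows; each row is the pose to reach, as a shift and turn from the pose commanded when the call began; what a row does not reach only later rows make up. A row lasts 1/12 s, in which the tool goes at most 41.7 mm and 7.16 degrees, less where a joint would pass 70% of its speed; a pose out of reach is approached as far as the arm can. A call with a number of a shift or a turn outside -1 to 1 is refused whole. A call with a gripper value outside its range is refused whole. The fingers move at their own pace and stop on an object; "force" is the grip in N (left out, the last holds). Time passes only in rows, so rows that repeat a pose let the fingers close. It gives the time, the measured TCP pose, the force, the opening and the grip force at its end, in the units of the state.
- telemetry.observe(): the state, without advancing time (a new reading comes with each control period).
- eyes.read_camera(name): name is "side" or "top"; returns the picture (480x640x3 uint8, red, green, blue); there is no depth.
- eyes.camera_model(name): a dict with "vertical_fov" (degrees; the focal length in pixels is half the picture's height over the tangent of half this angle, whatever the lens; pixels are square), "cx", "cy" (the principal point, pixels), "k1" (the pictures are not rectified: a ray, as slopes to the right and down, at radius r is drawn at 1 + k1 r^2 times it, then the intrinsics apply), "rvec" (rotation vector, rad) and "tvec" (3), from world to camera coordinates, as OpenCV has them. Camera axes: x right, y down, z forward; pixel columns grow to the right and rows downward; lengths in m; the calibration is good to about 2 mm. A picture is of the moment at which its call begins. camera_model takes no time and is no camera call.
- job.hand_in(): hands the job in; it is judged then, once.
The state is a dict: "time": time; "qpos": joint angles; "qvel": joint speeds; "joint_efforts": joint torques, N m; "tool_pos": TCP position; "tool_rot": TCP orientation; "contact_force": force on the tool from outside, world axes, zero at the start; "torque": the same for the moment, N m; "opening": finger opening in m; "grip_force": force on a finger pad.
Only numpy, scipy, OpenCV 4.12 (cv2) and the standard library are available. Lean on these libraries where they do the work, as an engineer would, in place of code of your own. Each camera call takes 0.05 s, during which the arm holds its last target. There are 200 camera calls.

TASK

Try each towel-rail sleeve on the gauge pin, in the order of the check card (white, brass, red, blue if there is one, black): lower it over the pin until it is fully home or stops on the shoulder. Put those that slide fully home into the open green kit case and those that stop into the white reject dish, then shut the case so that its two halves meet edge to edge and after that press its two yellow snap caps fully in; leave the jar, candle and soap alone.

Things in the scene. Friction and masses are not known exactly. Their poses are not given: they have to be found in the camera images.
- gauge: round dark wooden foot, 72 mm across and 12 mm high, fixed to the counter, with an upright steel stepped gauge pin in its middle; origin at the centre of its underside, z up
- gauge_seat (a point): foot of the gauge pin, on the top of the wooden foot (12 mm above the counter). The pin is 15 mm in diameter for its lowest 34 mm, then a 2.5 mm bevelled shoulder narrows it to a nose of 9 mm diameter, whose top is 48 mm above this point
- case: lower half of the green clamshell kit case, fixed: 250 (x) x 140 (y) x 30 mm high, walls and floor 4 mm; origin at the centre of its underside, z up. A black block with a brass bar (top 29 mm up) fills x = +90 to +119 mm: the room for sleeves is x = -121 to +90, y = -66 to +66 mm. The hinge line runs along x at the +y edge, at y = 70, z = 30 mm
- lid (a joint): angle of the upper half about the hinge, rad: 0 shut edge to edge, 1.57 standing upright, about 1.6 to 1.9 at the start; stiff enough to stay where it is left. The upper half is 250 x 140 x 24 mm, an open shell like the lower one
- snap_near (a joint): yellow snap cap on the outer (upper) face of the upper half, 22 mm diameter, 22 mm from the free edge, 85 mm from the middle towards the case's -x end: 0 = out, standing 10 mm proud, 0.007 m = pressed fully in, 3 mm proud; held by about 5 N of detent friction, moves square to the face
- snap_far (a joint): the same snap cap 85 mm from the middle towards the case's +x end, m
- snap_near_top (a point): centre of the top of the snap cap snap_near
- snap_far_top (a point): centre of the top of the snap cap snap_far
- lid_tab (a point): centre of the yellow pull tab on the upper half's free edge, 50 mm wide, 8 mm thick, sticking out 18 mm from the edge; 149 mm from the hinge line
- dish: white ceramic reject dish, fixed, 180 (x) x 150 (y) x 16 mm high, floor and walls 5 mm; origin at the centre of its underside, z up
- white_a: glossy white rail sleeve, a plain tube 34 mm outside diameter and 32 mm high, about 60 g, standing on the counter; origin at the centre of its underside, z up along the bore. Of white_a and white_b at most one is present; they look alike, and one is bored 18 mm (slides fully down the pin), the other 13 mm (stops on the pin's shoulder)
- white_b: glossy white rail sleeve, a plain tube 34 mm outside diameter and 32 mm high, about 60 g, standing on the counter; origin at the centre of its underside, z up along the bore. Of white_a and white_b at most one is present; they look alike, and one is bored 18 mm (slides fully down the pin), the other 13 mm (stops on the pin's shoulder)
- brass_a: brass-coloured rail sleeve, a plain tube 34 mm outside diameter and 32 mm high, about 60 g, standing on the counter; origin at the centre of its underside, z up along the bore. Of brass_a and brass_b at most one is present; they look alike, and one is bored 18 mm (slides fully down the pin), the other 13 mm (stops on the pin's shoulder)
- brass_b: brass-coloured rail sleeve, a plain tube 34 mm outside diameter and 32 mm high, about 60 g, standing on the counter; origin at the centre of its underside, z up along the bore. Of brass_a and brass_b at most one is present; they look alike, and one is bored 18 mm (slides fully down the pin), the other 13 mm (stops on the pin's shoulder)
- red_a: red painted rail sleeve, a plain tube 34 mm outside diameter and 32 mm high, about 60 g, standing on the counter; origin at the centre of its underside, z up along the bore. Of red_a and red_b at most one is present; they look alike, and one is bored 18 mm (slides fully down the pin), the other 13 mm (stops on the pin's shoulder)
- red_b: red painted rail sleeve, a plain tube 34 mm outside diameter and 32 mm high, about 60 g, standing on the counter; origin at the centre of its underside, z up along the bore. Of red_a and red_b at most one is present; they look alike, and one is bored 18 mm (slides fully down the pin), the other 13 mm (stops on the pin's shoulder)
- blue_a: blue painted rail sleeve, a plain tube 34 mm outside diameter and 32 mm high, about 60 g, standing on the counter; origin at the centre of its underside, z up along the bore. Of blue_a and blue_b at most one is present; they look alike, and one is bored 18 mm (slides fully down the pin), the other 13 mm (stops on the pin's shoulder)
- blue_b: blue painted rail sleeve, a plain tube 34 mm outside diameter and 32 mm high, about 60 g, standing on the counter; origin at the centre of its underside, z up along the bore. Of blue_a and blue_b at most one is present; they look alike, and one is bored 18 mm (slides fully down the pin), the other 13 mm (stops on the pin's shoulder)
- black_a: black rail sleeve, a plain tube 34 mm outside diameter and 32 mm high, about 60 g, standing on the counter; origin at the centre of its underside, z up along the bore. Of black_a and black_b at most one is present; they look alike, and one is bored 18 mm (slides fully down the pin), the other 13 mm (stops on the pin's shoulder)
- black_b: black rail sleeve, a plain tube 34 mm outside diameter and 32 mm high, about 60 g, standing on the counter; origin at the centre of its underside, z up along the bore. Of black_a and black_b at most one is present; they look alike, and one is bored 18 mm (slides fully down the pin), the other 13 mm (stops on the pin's shoulder)
- jar: white storage jar, 68 mm diameter, 100 mm high, origin under its centre: bystander
- candle: amber glass candle with a paper label, 68 mm diameter, 75 mm high, origin under its centre: bystander
- soap: white bar of soap, 55 x 85 x 26 mm, origin under its centre: bystander, not always there

How it is judged:
By the outcome, as a careful person would: the job done as asked, in the order asked, and still so for the second after the job is handed in, with the robot touching nothing.
Of white_a, white_b only 1 to 1 are there at a start; the rules pass over those that are not, and their reading is None.
Of brass_a, brass_b only 1 to 1 are there at a start; the rules pass over those that are not, and their reading is None.
Of red_a, red_b only 1 to 1 are there at a start; the rules pass over those that are not, and their reading is None.
Of blue_a, blue_b, soap only 1 to 1 are there at a start; the rules pass over those that are not, and their reading is None.
Of black_a, black_b only 1 to 1 are there at a start; the rules pass over those that are not, and their reading is None.
At some moment in a run one of white_a, white_b, brass_a, brass_b, red_a, red_b, blue_a, blue_b, black_a, black_b may be knocked a few centimetres aside while the robot is not near it.
It also fails if it takes over 208 s, if anything falls off the work surface, if the arm or the gripper's body presses on something with over 40 N, if the wrist force passes 120 N, or if a joint passes its speed limit or range.

## Working session

There is one attempt and no reset: what is moved stays moved. The work goes in short steps, Python scripts to look and compute and a tool call to move; the robot and the scene stay as the last step left them, time stands still between calls to the robot, and variables do not carry over. Pictures are saved under pics/ and viewed, at most 14 in all, crops included, and the job is handed in when it is done.

Besides the shell and the picture viewer there is one more tool, called after "Request:" as name(argument=value, ...) on one line, values as JSON. apply_moves: Moves the arm, as the interface text tells. Its arguments: {"type":"object","properties":{"delta_pos":{"type":"array"},"dr":{"type":"array"},"jaw":{"type":"array"},"force":{"type":"number"}},"required":["delta_pos","dr","jaw"]}

```bash
ls; mkdir -p pics
cat > h.py <<'E'
import numpy as np, cv2
from cell import telemetry, eyes, job
def cam(n):
    m=eyes.camera_model(n); f=240/np.tan(np.radians(m["vertical_fov"])/2)
    return f,m["cx"],m["cy"],m["k1"],cv2.Rodrigues(np.array(m["rvec"],float))[0],np.array(m["tvec"],float)
def ray(n,u,v):
    f,cx,cy,k,R,t=cam(n); d=np.array([(u-cx)/f,(v-cy)/f]); p=d.copy()
    for _ in range(30): p=d/(1+k*(p@p))
    return -R.T@t, R.T@np.array([p[0],p[1],1])
def onz(n,u,v,z):
    o,d=ray(n,u,v); return o+d*(z-o[2])/d[2]
def proj(n,P):
    f,cx,cy,k,R,t=cam(n); q=R@np.array(P,float)+t; p=q[:2]/q[2]; p=p*(1+k*(p@p)); return p*f+[cx,cy]
def shot(n,name):
    a=eyes.read_camera(n); cv2.imwrite(f"pics/{name}.png",a[:,:,::-1]); return a
E
python3 - <<'E'
from h import *
for n in("top","side"):
    shot(n,n+"0"); f,cx,cy,k,R,t=cam(n); print(n,f,cx,cy,k,-R.T@t,R.tolist())
print(telemetry.observe())
E
```

```text
pics
top 442.7510364459066 320.43403167644584 231.74899284974313 -0.0712491279741857 [ 0.43347649 -0.02545773  1.06348405] [[-0.0032907829956574375, -0.9997737153611287, 0.021016394083667955], [-0.9892168285411783, 0.0001773126163788774, -0.14645830359241777], [0.14642143585625786, -0.021271733197852333, -0.9889935674657095]]
side 436.7898045027831 315.54260292521843 237.74455719792437 -0.05672742473790065 [ 0.07755203 -0.63592987  0.6154804 ] [[0.7672532422511181, -0.6412463062260777, 0.011208791485249447], [-0.3519653109648745, -0.43560904541107537, -0.8284715924118649], [0.536136999406446, 0.6317024096103034, -0.5599189080215002]]
{'time': 0.1, 'qpos': array([ 9.80004272e-01,  3.42683152e-01,  1.52489230e+00, -2.44970768e-05,
        1.27539742e+00, -1.46014976e-01]), 'qvel': array([-0.00131389, -0.00026589, -0.00386133,  0.00234335,  0.00010482,
       -0.00050217]), 'joint_efforts': array([ 1.10869158e-03, -4.32002664e+01, -2.44695497e+01,  7.19194184e-02,
        5.25684224e-02, -8.27238591e-05]), 'tool_pos': array([0.22568153, 0.47363016, 0.22610902]), 'tool_rot': array([-3.14022372e+00, -1.77639919e-04,  2.69682260e+00]), 'contact_force': array([-0.03043947,  0.19206207, -0.43033462]), 'torque': array([-0.01872074,  0.03259613,  0.0082334 ]), 'grip_force': 0.0, 'opening': 0.09182301929383037}
```

View pics/top0.png

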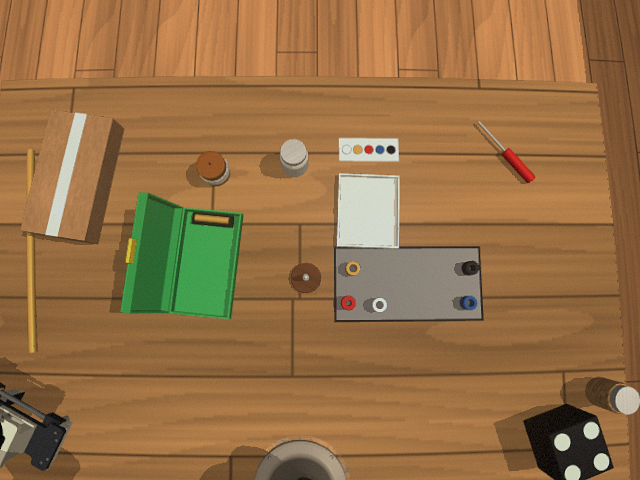

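View pics/side0.png

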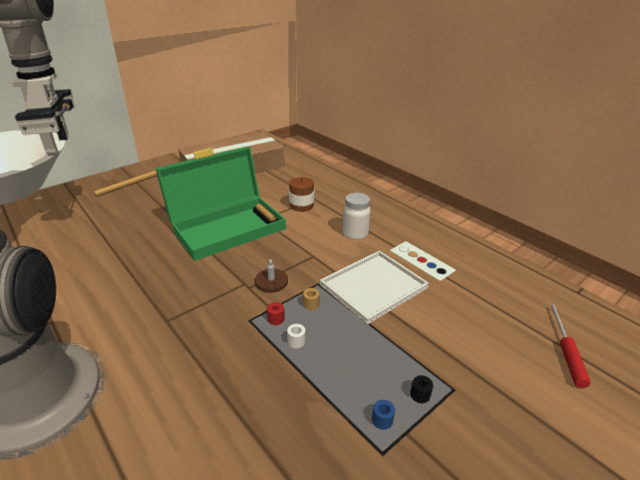

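Top view: the case is at about (205,262) with its lid standing on the +y (left) side, and the gauge is at (305,277). The dish is at (368,211). The sleeves are white (379,305), brass (353,268), red (348,303), blue (469,303) and black (470,268). All five colours are present, so there is no soap.

```bash
cat >> h.py <<'E'
W={"white":(379,305),"brass":(353,268),"red":(348,303),"blue":(469,303),"black":(470,268)}
def mask(a,c):
    h=cv2.cvtColor(a,cv2.COLOR_RGB2HSV).astype(int); H,S,V=h[...,0],h[...,1],h[...,2]
    return {"white":(S<50)&(V>150),"brass":(H>8)&(H<30)&(S>90)&(V>100),"red":((H<6)|(H>172))&(S>130)&(V>70),
     "blue":(H>100)&(H<125)&(S>110),"black":V<48,"green":(H>50)&(H<75)&(S>120)}[c].astype(np.uint8)
def blobs(m,amin=30):
    cs,_=cv2.findContours(m,cv2.RETR_EXTERNAL,cv2.CHAIN_APPROX_NONE)
    return [c for c in cs if cv2.contourArea(c)>amin]
E
python3 - <<'E'
from h import *
a=cv2.imread("pics/top0.png")[:,:,::-1].copy()
for c,(u,v) in W.items():
    m=mask(a,c); z=np.zeros_like(m); z[v-20:v+21,u-20:u+21]=m[v-20:v+21,u-20:u+21]
    for b in blobs(z):
        (x,y),r=cv2.minEnclosingCircle(b); print(c,(x,y),r,cv2.boundingRect(b),onz("top",x,y,.032).round(4))
# zoom crop
cv2.imwrite("pics/z1.png",cv2.resize(cv2.hconcat([a[235:330,330:490]])[:,:,::-1],(800,475),interpolation=cv2.INTER_CUBIC))
cv2.imwrite("pics/z2.png",cv2.resize(a[180:330,110:330][:,:,::-1],(800,545),interpolation=cv2.INTER_CUBIC))
E
```

```text
white (379.5, 304.5) 7.106435298919678 (373, 298, 14, 14) [ 0.416  -0.1838  0.032 ]
brass (352.5, 268.0) 7.43313455581665 (346, 261, 14, 15) [ 0.5007 -0.1222  0.032 ]
red (348.0, 302.5) 7.43313455581665 (341, 296, 15, 14) [ 0.421  -0.1108  0.032 ]
blue (469.6111145019531, 302.77777099609375) 6.966725826263428 (463, 296, 14, 14) [ 0.4181 -0.3963  0.032 ]
black (468.5, 267.5) 7.382511615753174 (462, 261, 11, 14) [ 0.5007 -0.3975  0.032 ]
```

View pics/z1.png

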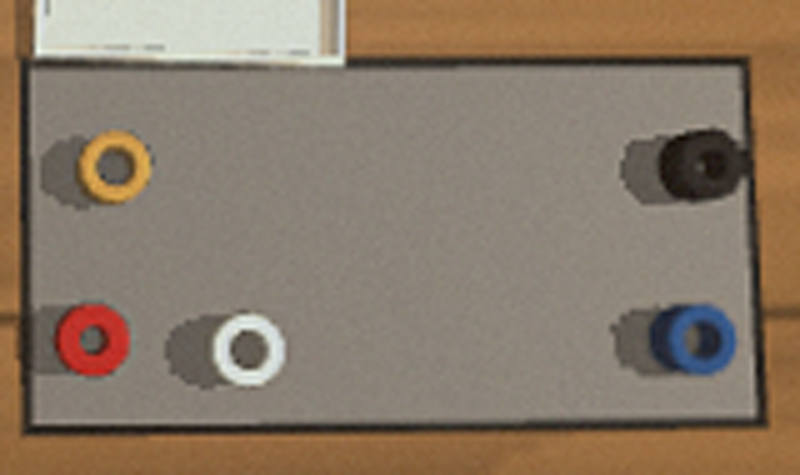

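View pics/z2.png

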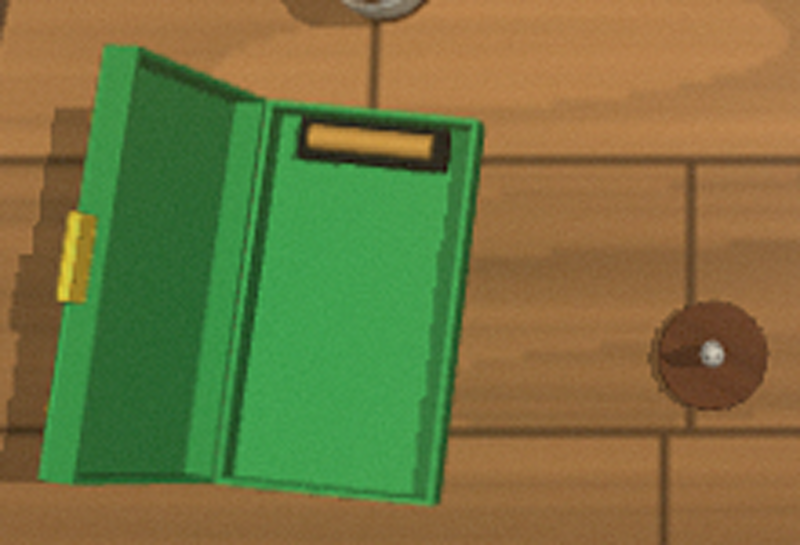

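The crop puts the pin tip at about (305.8,277.1). The case rim corners are at about (243,213.6) and (230,318). White and brass look wide-bored and red looks narrow. Next I measure the fixed parts.

Run:
```python
from h import *
from scipy.optimize import least_squares
def tri(ut,us):
    return least_squares(lambda P:np.r_[proj("top",P)-ut,proj("side",P)-us],[.5,0,.05])
a=cv2.imread("pics/top0.png")[:,:,::-1].copy(); s=cv2.imread("pics/side0.png")[:,:,::-1].copy()
# foot: dark brown by V/redness inside window
for n,im,(x0,x1,y0,y1) in(("top",a,(280,330,255,300)),("side",s,(245,300,255,300))):
    h=cv2.cvtColor(im,cv2.COLOR_RGB2HSV)[y0:y1,x0:x1]
    m=(h[...,2]<120).astype(np.uint8)
    for b in blobs(m,150):
        e=cv2.fitEllipse(cv2.convexHull(b)); c=(e[0][0]+x0,e[0][1]+y0); print(n,"foot",c,e[1],onz(n,*c,.012).round(4))
    m=((h[...,1]<70)&(h[...,2]>110)).astype(np.uint8)
    for b in blobs(m,4):
        x,y,w,hh=cv2.boundingRect(b);print(n,"steel",x+x0,y+y0,w,hh, np.array(b[:,0]).mean(0)+[x0,y0])
for z in(.06,): print("tip top",onz("top",305.8,277.1,z), proj("side",onz("top",305.8,277.1,z)))
for nm,x,y in(("+x-y",243.1,213.6),("-x-y",229.9,318.3),("+x+y",182.9,207.5),("-x+y",170.5,312)): print(nm,onz("top",x,y,.03).round(4))
# dish
m=(cv2.cvtColor(a,cv2.COLOR_RGB2HSV)); m=((m[...,1]<40)&(m[...,2]>140)).astype(np.uint8); z=np.zeros_like(m); z[165:255,325:410]=m[165:255,325:410]
for b in blobs(z,1000):
    q=cv2.boxPoints(cv2.minAreaRect(b)); print("dish",[onz("top",*p,.016)[:2].round(4).tolist() for p in q])
print("jar",onz("top",294,150,.1),"candle",onz("top",211,162,.075))
print("lid tab",onz("top",130,251,.16)); print("bores",onz("top",471.5,268.6,.032),onz("top",470,303,.032))
# bore ratio
g=a.astype(int).sum(2)
for c,(u,v) in W.items(): print(c, g[v, u-10:u+11])
cv2.imwrite("pics/z3.png",cv2.resize(s[140:300,150:310][:,:,::-1],(600,600),interpolation=cv2.INTER_CUBIC))
```

```text
top foot (303.55034828186035, 154.69171142578125) (46.19184875488281, 197.26332092285156) [ 0.7815 -0.007   0.012 ]
top steel 303 274 6 7 [305.44444444 276.94444444]
side foot (271.33080673217773, 279.6710433959961) (27.183326721191406, 63.09978485107422) [ 0.4775 -0.0191  0.012 ]
side steel 267 259 7 21 [270.61363636 269.47727273]
tip top [ 0.47854268 -0.01365326  0.06      ] [269.19775422 260.53561459]
+x-y [0.63   0.1356 0.03  ]
-x-y [0.3855 0.161  0.03  ]
+x+y [0.6449 0.2797 0.03  ]
-x+y [0.3994 0.2988 0.03  ]
dish [[0.5523, -0.0867], [0.7339, -0.0923], [0.7312, -0.243], [0.5489, -0.2335]]
jar [0.76335562 0.0131036  0.1       ] candle [0.74299834 0.20598863 0.075     ]
lid tab [0.52723023 0.34751561 0.16      ]
bores [ 0.49802945 -0.40467493  0.032     ] [ 0.41754534 -0.39722637  0.032     ]
white [278 280 273 375 657 650 597 248 285 282 282 272 284 262 407 655 651 589
 363 387 391]
brass [283 277 202 349 452 450 288 273 280 285 284 280 240 194 384 449 460 377
 385 392 389]
red [284 281 234 156 277 286 282 286 280 280 282 280 186 162 287 286 282 316
 376 369 381]
blue [241 126 130 128 172 245 300 279 266 266 228 135 119 141 119 205 271 274
 357 399 419]
black [271 203  57  98  77 102 139 136 140 219 231  69  81  82  68 114 144 143
 140 123 135]
```

View pics/z3.png

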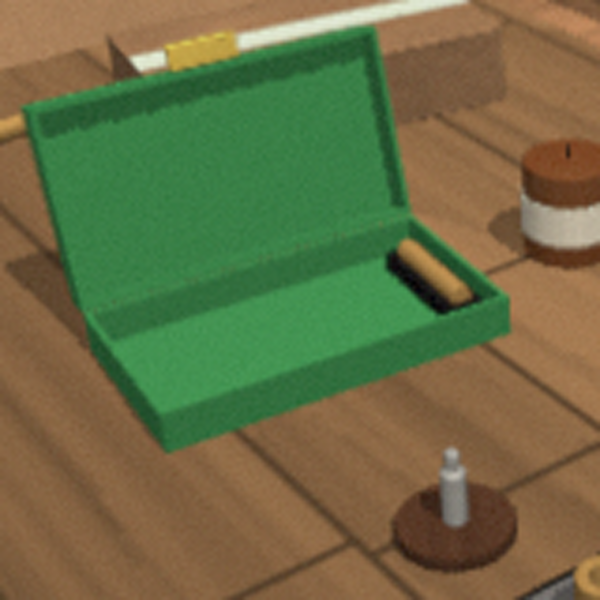

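Side view: the lid stands open with its yellow tab near (204,153). The pin tip is at (270.5,260.8), which agrees with the top view to about 2 mm. I start moving and will calibrate the camera bias with the first grasp.

Request:
apply_moves(delta_pos=[[0.5,-0.68,0],[0.5,-0.68,0],[0.5,-0.68,0],[0.5,-0.68,0],[0.5,-0.68,0],[0.5,-0.68,0],[0.5,-0.68,0],[0.5,-0.68,0]], dr=[[0,0,0.89],[0,0,0.89],[0,0,0.89],[0,0,0.89],[0,0,0.89],[0,0,0.89],[0,0,0.89],[0,0,0.89]], jaw=[0.6,0.6,0.6,0.6,0.6,0.6,0.6,0.6], force=20)

```text
time: 0.77
tool_pos: [0.4136, 0.2177, 0.2266]
tool_rot: [3.142, -0.0, -3.141]
contact_force: [1.6, 1.2, -0.1]
opening: 0.0551
grip_force: 0.0
```

Run:
```python
from h import *
from scipy.optimize import least_squares
r=least_squares(lambda P:np.r_[proj("top",P)-[305.6,277],proj("side",P)-[270.5,260.8]],[.5,0,.05]); print("pin tip tri",r.x,r.fun)
print("foot top",onz("top",305.7,277.6,.010), "side tip",onz("side",270.5,260.8,.06))
print(telemetry.observe()["tool_pos"],telemetry.observe()["tool_rot"])
```

```text
pin tip tri [ 0.48006799 -0.01394149  0.05858619] [ 0.33555024 -0.54845232 -0.59608561  0.06095419]
foot top [ 0.47960688 -0.01282943  0.01      ] side tip [ 0.48014262 -0.01613451  0.06      ]
[0.41357615 0.21771182 0.22660407] [ 3.14155898e+00 -3.62886997e-04 -3.14118588e+00]
```

Request:
apply_moves(delta_pos=[[-0.02,-0.96,-0.3],[-0.02,-0.96,-0.3],[-0.02,-0.96,-0.3],[-0.02,-0.96,-0.3],[-0.02,-0.96,-0.3],[-0.02,-0.96,-0.3],[-0.02,-0.96,-0.3],[-0.02,-0.96,-0.3]], dr=[[0,0,0],[0,0,0],[0,0,0],[0,0,0],[0,0,0],[0,0,0],[0,0,0],[0,0,0]], jaw=[0.6,0.6,0.6,0.6,0.6,0.6,0.6,0.6])

```text
time: 1.43
tool_pos: [0.4058, -0.1003, 0.1268]
tool_rot: [3.141, 0.0, -3.141]
contact_force: [1.6, -0.0, 0.3]
opening: 0.0554
grip_force: 0.0
```

Request:
apply_moves(delta_pos=[[0,0,0],[0,0,0],[0,0,0],[0,0,0]], dr=[[0,0,0],[0,0,0],[0,0,0],[0,0,0]], jaw=[0.6,0.6,0.6,0.6])

```text
time: 1.77
tool_pos: [0.4064, -0.0975, 0.1275]
tool_rot: [3.141, 0.0, -3.14]
contact_force: [0.6, -0.2, 0.2]
opening: 0.0546
grip_force: 0.0
```

Request:
apply_moves(delta_pos=[[0.024,-0.216,-0.07],[0.024,-0.216,-0.07],[0.024,-0.216,-0.07],[0.024,-0.216,-0.2],[0.024,-0.216,-0.25],[0.024,-0.216,-0.306],[0.024,-0.216,-0.306],[0.024,-0.216,-0.306]], dr=[[0,0,0],[0,0,0],[0,0,0],[0,0,0],[0,0,0],[0,0,0],[0,0,0],[0,0,0]], jaw=[0.6,0.6,0.6,0.6,0.6,0.6,0.6,0.6])

```text
time: 2.43
tool_pos: [0.416, -0.1834, 0.0049]
tool_rot: [3.14, -0.002, -3.139]
contact_force: [0.5, 0.2, 0.6]
opening: 0.0551
grip_force: 0.0
```

Request:
apply_moves(delta_pos=[[0,0,0],[0,0,0],[0,0,0],[0,0,0],[0,0,0],[0,0,0],[0,0,0],[0,0,0]], dr=[[0,0,0],[0,0,0],[0,0,0],[0,0,0],[0,0,0],[0,0,0],[0,0,0],[0,0,0]], jaw=[0.3,0.3,0.3,0.3,0.3,0.3,0.6,0.6], force=6)

```text
time: 3.1
tool_pos: [0.4161, -0.1851, 0.0054]
tool_rot: [-3.141, 0.001, -3.141]
contact_force: [0.2, -0.0, -0.5]
opening: 0.0441
grip_force: 0.0
```

Request:
apply_moves(delta_pos=[[0,0,0],[0,0,0],[0,0,0],[0,0,0],[0,0,0]], dr=[[0,0,-1],[0,0,-1],[0,0,-1],[0,0,-1],[0,0,-1]], jaw=[0.6,0.6,0.6,0.6,0.6])

```text
time: 3.52
tool_pos: [0.4159, -0.185, 0.005]
tool_rot: [3.141, -0.0, 2.637]
contact_force: [-0.2, 0.6, 0.1]
opening: 0.0548
grip_force: 0.0
```

Request:
apply_moves(delta_pos=[[0,0,0],[0,0,0],[0,0,0],[0,0,0],[0,0,0]], dr=[[0,0,-1],[0,0,-1],[0,0,-1],[0,0,-1],[0,0,-1]], jaw=[0.6,0.6,0.6,0.6,0.6])

```text
time: 3.93
tool_pos: [0.416, -0.185, 0.0049]
tool_rot: [3.142, 0.0, 2.141]
contact_force: [0.2, -0.5, -0.0]
opening: 0.0551
grip_force: 0.0
```

Request:
apply_moves(delta_pos=[[0,0,0],[0,0,0],[0,0,0],[0,0,0],[0,0,0]], dr=[[0,0,-1],[0,0,-1],[0,0,-1],[0,0,-1],[0,0,-1]], jaw=[0.6,0.6,0.6,0.6,0.6])

```text
time: 4.35
tool_pos: [0.416, -0.185, 0.005]
tool_rot: [3.141, 0.0, 1.644]
contact_force: [0.1, -0.3, 0.1]
opening: 0.0551
grip_force: 0.0
```

Request:
apply_moves(delta_pos=[[0,0,0],[0,0,0],[0,0,0],[0,0,0],[0,0,0],[0,0,0],[0,0,0],[0,0,0]], dr=[[0,0,-0.14],[0,0,-0.14],[0,0,-0.14],[0,0,-0.14],[0,0,-0.14],[0,0,-0.14],[0,0,-0.14],[0,0,-0.14]], jaw=[0.6,0.6,0.3,0.3,0.3,0.3,0.3,0.3], force=8)

```text
time: 5.02
tool_pos: [0.4159, -0.1849, 0.0049]
tool_rot: [3.142, -0.0, 1.573]
contact_force: [0.6, 0.4, -0.0]
opening: 0.0345
grip_force: 8.0
```

Request:
apply_moves(delta_pos=[[0,0,0],[0,0,0],[0,0,0],[0,0,0.1],[0,0,0.2],[0,0.1,0.3],[0,0.2,0.35],[0,0.3,0.35]], dr=[[0,0,0],[0,0,0],[0,0,0],[0,0,0],[0,0,0],[0,0,0],[0,0,0],[0,0,0]], jaw=[0.6,0.6,0.6,0.6,0.6,0.6,0.6,0.6])

```text
time: 5.68
tool_pos: [0.4177, -0.0791, 0.146]
tool_rot: [3.135, 0.003, 1.569]
contact_force: [1.7, -0.4, 0.7]
opening: 0.0552
grip_force: 0.0
```

Request:
apply_moves(delta_pos=[[0,0.6,0],[0,0.6,0],[0,0.6,0],[0,0.6,0],[0,0.6,0],[0,0.6,0],[0,0.6,0]], dr=[[0,0,0],[0,0,0],[0,0,0],[0,0,0],[0,0,0],[0,0,0],[0,0,0]], jaw=[0.6,0.6,0.6,0.6,0.6,0.6,0.6])

```text
time: 6.27
tool_pos: [0.4155, 0.1661, 0.1428]
tool_rot: [3.141, -0.002, 1.577]
contact_force: [-0.8, -0.6, -0.4]
opening: 0.0547
grip_force: 0.0
```

```bash
cat >> h.py <<'E'
def find(im,z=.032):
    out={}
    for c in W:
        m=mask(im,c); z0=np.zeros_like(m); z0[250:318,337:480]=m[250:318,337:480]; best=None
        if c=="black": z0=cv2.morphologyEx(z0,cv2.MORPH_OPEN,np.ones((5,5),np.uint8))
        if c=="white": z0[:254]=0
        l=[b for b in blobs(z0,60) if max(cv2.boundingRect(b)[2:])<24]
        if l:
            b=max(l,key=cv2.contourArea); (x,y),r=cv2.minEnclosingCircle(b); out[c]=(onz("top",x,y,z)[:2].round(4).tolist(),round(r,1),(round(x,1),round(y,1)))
    return out
E
python3 - <<'E'
from h import *
a0=cv2.imread("pics/top0.png")[:,:,::-1].copy(); a=shot("top","top1"); s=shot("side","side1")
print(find(a0)); print(find(a)); print(telemetry.observe()["tool_pos"])
# centroid-based, white ring filled
for im in(a0,a):
    m=mask(im,"white"); z=np.zeros_like(m); z[290:318,365:395]=m[290:318,365:395]
    b=max(blobs(z),key=cv2.contourArea); f=np.zeros_like(m); cv2.drawContours(f,[b],-1,1,-1); M=cv2.moments(f,True); c=(M["m10"]/M["m00"],M["m01"]/M["m00"]); print(c,onz("top",*c,.032),m[b[:,0,1].min():b[:,0,1].max()+1,b[:,0,0].min():b[:,0,0].max()+1].sum(),f.sum())
for im,n in((s,"side"),):
    m=mask(im,"white"); z=np.zeros_like(m); z[315:355,280:312]=m[315:355,280:312]
    for b in blobs(z): print("side white",cv2.boundingRect(b),cv2.minEnclosingCircle(b))
    print(proj("side",[.416,-.185,.032]),proj("side",[.416,-.185,0]))
E
```

```text
{'white': ([0.416, -0.1838], 7.1, (379.5, 304.5)), 'brass': ([0.5007, -0.1222], 7.4, (352.5, 268.0)), 'red': ([0.421, -0.1108], 7.4, (348.0, 302.5)), 'blue': ([0.4181, -0.3963], 7.0, (469.6, 302.8))}
{'white': ([0.4166, -0.185], 7.4, (380.0, 304.2)), 'brass': ([0.5007, -0.1222], 7.4, (352.5, 268.0)), 'red': ([0.4209, -0.1107], 7.4, (348.0, 302.6)), 'blue': ([0.4187, -0.3961], 7.1, (469.5, 302.5))}
[0.41554181 0.16228462 0.14255151]
(379.4723926380368, 304.53374233128835) [ 0.41595491 -0.18368822  0.032     ] 114 163
(379.8511904761905, 304.2916666666667) [ 0.41650374 -0.18458038  0.032     ] 120 168
side white (288, 324, 18, 25) ((296.7826232910156, 335.6956481933594), 12.432897567749023)
[295.7544711  329.94830978] [296.01300544 342.0779959 ]
```

Request:
apply_moves(delta_pos=[[0,-0.5,-0.05],[0,-0.5,-0.05],[0,-0.5,-0.05],[0,-0.5,-0.05],[0,-0.5,-0.05],[0,-0.5,-0.05]], dr=[[0,0,0],[0,0,0],[0,0,0],[0,0,0],[0,0,0],[0,0,0]], jaw=[0.6,0.6,0.6,0.6,0.6,0.6])

```text
time: 6.87
tool_pos: [0.4156, -0.0451, 0.1223]
tool_rot: [-3.142, 0.002, 1.565]
contact_force: [0.0, -0.1, -1.3]
opening: 0.0553
grip_force: 0.0
```

Request:
apply_moves(delta_pos=[[0.001,-0.368,-0.05],[0.001,-0.368,-0.05],[0.001,-0.368,-0.05],[0.001,-0.368,-0.05],[0.001,-0.368,-0.05],[0.001,-0.368,-0.05]], dr=[[0,0,0],[0,0,0],[0,0,0],[0,0,0],[0,0,0],[0,0,0]], jaw=[0.6,0.6,0.6,0.6,0.6,0.6])

```text
time: 7.37
tool_pos: [0.4154, -0.1873, 0.1024]
tool_rot: [-3.141, -0.001, 1.568]
contact_force: [-0.2, 0.0, 0.6]
opening: 0.0553
grip_force: 0.0
```

Request:
apply_moves(delta_pos=[[0,0,-0.1],[0,0,-0.2],[0,0,-0.244],[0,0,-0.244],[0,0,-0.244],[0,0,-0.244],[0,0,-0.244],[0,0,-0.244]], dr=[[0,0,0],[0,0,0],[0,0,0],[0,0,0],[0,0,0],[0,0,0],[0,0,0],[0,0,0]], jaw=[0.6,0.6,0.6,0.3,0.3,0.3,0.3,0.3], force=10)

```text
time: 8.03
tool_pos: [0.4171, -0.1861, 0.0065]
tool_rot: [3.139, 0.001, 1.572]
contact_force: [0.3, 1.1, 3.6]
opening: 0.0346
grip_force: 10.0
```

Request:
apply_moves(delta_pos=[[0,0,0],[0,0,0.05],[0,0,0.13],[0,0,0.2],[0,0,0.2]], dr=[[0,0,0],[0,0,0],[0,0,0],[0,0,0],[0,0,0]], jaw=[0.3,0.3,0.3,0.3,0.3])

```text
time: 8.45
tool_pos: [0.419, -0.1875, 0.0901]
tool_rot: [3.134, 0.005, 1.572]
contact_force: [-0.2, -0.6, -0.3]
opening: 0.0344
grip_force: 10.0
```

Request:
apply_moves(delta_pos=[[0.04,0.1,0],[0.08,0.2,0],[0.11,0.29,0],[0.14,0.37,0],[0.156,0.43,0],[0.156,0.43,0],[0.156,0.43,0],[0.156,0.43,0]], dr=[[0,0,0],[0,0,0],[0,0,0],[0,0,0],[0,0,0],[0,0,0],[0,0,0],[0,0,0]], jaw=[0.3,0.3,0.3,0.3,0.3,0.3,0.3,0.3])

```text
time: 9.12
tool_pos: [0.4785, -0.0142, 0.085]
tool_rot: [-3.141, 0.0, 1.572]
contact_force: [-0.4, -0.8, -0.8]
opening: 0.0342
grip_force: 10.0
```

Run:
```python
from h import *
s=shot("side","side2"); o=telemetry.observe(); print(o["tool_pos"],o["tool_rot"],o["contact_force"])
c=s[190:310,200:340]; cv2.imwrite("pics/z4.png",cv2.resize(c[:,:,::-1],(700,600),interpolation=cv2.INTER_CUBIC))
```

```text
[ 0.47847426 -0.01460307  0.08502789] [-3.14145283e+00  2.22301737e-04  1.57115544e+00] [-0.95244194 -0.221899   -0.77425972]
```

View pics/z4.png

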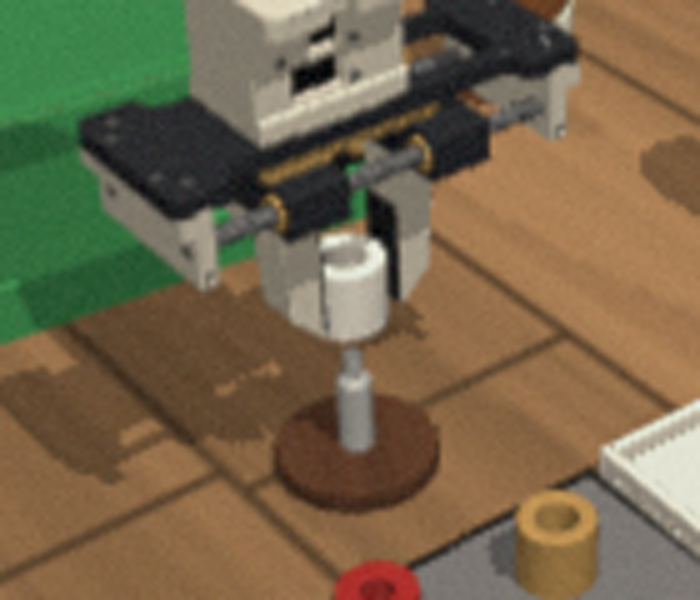

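The sleeve is right above the pin, at column 355 against 354 in the crop. Lowering.

Request:
apply_moves(delta_pos=[[0.001,0,-0.02],[0.001,0,-0.035],[0.001,0,-0.05],[0.001,0,-0.06],[0.001,0,-0.07],[0.001,0,-0.07]], dr=[[0,0,0],[0,0,0],[0,0,0],[0,0,0],[0,0,0],[0,0,0]], jaw=[0.3,0.3,0.3,0.3,0.3,0.3], force=6)

```text
time: 9.67
tool_pos: [0.4786, -0.014, 0.0561]
tool_rot: [-3.14, -0.0, 1.571]
contact_force: [-0.5, -0.1, -1.5]
opening: 0.0349
grip_force: 6.0
```

Request:
apply_moves(delta_pos=[[0,0,-0.01],[0,0,-0.02],[0,0,-0.025],[0,0,-0.03],[0,0,-0.03],[0,0,-0.03]], dr=[[0,0,0],[0,0,0],[0,0,0],[0,0,0],[0,0,0],[0,0,0]], jaw=[0.3,0.3,0.3,0.3,0.3,0.3])

```text
time: 10.17
tool_pos: [0.4792, -0.0139, 0.0451]
tool_rot: [3.142, 0.0, 1.572]
contact_force: [-0.3, 0.7, -0.8]
opening: 0.0347
grip_force: 6.0
```

Request:
apply_moves(delta_pos=[[0,0,-0.015],[0,0,-0.03],[0,0,-0.045],[0,0,-0.058],[0,0,-0.066],[0,0,-0.071],[0,0,-0.072],[0,0,-0.072]], dr=[[0,0,0],[0,0,0],[0,0,0],[0,0,0],[0,0,0],[0,0,0],[0,0,0],[0,0,0]], jaw=[0.3,0.3,0.3,0.3,0.3,0.3,0.3,0.3])

```text
time: 10.83
tool_pos: [0.4786, -0.0138, 0.0163]
tool_rot: [-3.14, -0.0, 1.572]
contact_force: [-2.4, -0.2, 3.4]
opening: 0.0348
grip_force: 6.0
```

White slides home: bottom at about 12 mm with light contact. I regrip it and carry it to the case.

Request:
apply_moves(delta_pos=[[0,0,0],[0,0,0],[0,0,0],[0,0,0],[0,0,0],[0,0,0],[0,0,0],[0,0,0]], dr=[[0,0,0],[0,0,0],[0,0,0],[0,0,0],[0,0,0],[0,0,0],[0,0,0],[0,0,0]], jaw=[0.5,0.5,0.5,0.3,0.3,0.3,0.3,0.3], force=10)

```text
time: 11.5
tool_pos: [0.4792, -0.0139, 0.0162]
tool_rot: [3.142, 0.0, 1.572]
contact_force: [0.3, -0.1, -0.8]
opening: 0.0348
grip_force: 10.0
```

Request:
apply_moves(delta_pos=[[0,0,0.03],[0,0,0.08],[0,0,0.14],[0,0,0.2],[0,0,0.225],[0,0,0.225]], dr=[[0,0,0],[0,0,0],[0,0,0],[0,0,0],[0,0,0],[0,0,0]], jaw=[0.3,0.3,0.3,0.3,0.3,0.3])

```text
time: 12.0
tool_pos: [0.4807, -0.0141, 0.1086]
tool_rot: [3.136, 0.001, 1.572]
contact_force: [-0.1, -0.5, -0.3]
opening: 0.0345
grip_force: 10.0
```

Request:
apply_moves(delta_pos=[[-0.02,0.1,0],[-0.04,0.2,0],[-0.06,0.3,0],[-0.08,0.4,0],[-0.104,0.49,0],[-0.104,0.525,0],[-0.104,0.525,0],[-0.104,0.525,0]], dr=[[0,0,-0.1],[0,0,-0.21],[0,0,-0.21],[0,0,-0.21],[0,0,-0.21],[0,0,-0.21],[0,0,-0.21],[0,0,-0.21]], jaw=[0.3,0.3,0.3,0.3,0.3,0.3,0.3,0.3])

```text
time: 12.67
tool_pos: [0.4369, 0.1964, 0.1053]
tool_rot: [-3.14, 0.001, 1.469]
contact_force: [-0.1, 0.4, -0.6]
opening: 0.0346
grip_force: 10.0
```

Request:
apply_moves(delta_pos=[[0,0,-0.08],[0,0,-0.16],[0,0,-0.21],[0,0,-0.23],[0,0,-0.238],[0,0,-0.238],[0,0,-0.238],[0,0,-0.238]], dr=[[0,0,0],[0,0,0],[0,0,0],[0,0,0],[0,0,0],[0,0,0],[0,0,0],[0,0,0]], jaw=[0.3,0.3,0.3,0.3,0.3,0.3,0.48,0.48])

```text
time: 13.33
tool_pos: [0.4387, 0.1961, 0.0123]
tool_rot: [3.139, -0.001, 1.466]
contact_force: [-0.2, -0.2, 0.7]
opening: 0.0421
grip_force: 0.0
```

Request:
apply_moves(delta_pos=[[0,0,0],[0,0,0.05],[0,0,0.1],[0,0,0.2],[0,0,0.25],[0,0,0.25]], dr=[[0,0,0],[0,0,0],[0,0,0],[0,0,0],[0,0,0.21],[0,0,0.21]], jaw=[0.48,0.48,0.48,0.48,0.6,0.6])

```text
time: 13.83
tool_pos: [0.4405, 0.197, 0.1162]
tool_rot: [3.132, -0.003, 1.577]
contact_force: [1.0, -0.6, 0.5]
opening: 0.0525
grip_force: 0.0
```

Run:
```python
from h import *
a=shot("top","top2"); print(find(a)); print(telemetry.observe()["tool_pos"])
# crop compare black location
m=mask(a,"black"); 
for b in blobs(m[250:318,440:480],20): x,y,w,h=cv2.boundingRect(b); print(x+440,y+250,w,h)
```

```text
{'brass': ([0.5007, -0.1222], 7.4, (352.5, 268.0)), 'red': ([0.421, -0.1108], 7.4, (348.0, 302.5)), 'blue': ([0.4187, -0.3961], 7.1, (469.5, 302.5))}
[0.43930149 0.19666987 0.11402347]
462 261 11 14
```

Request:
apply_moves(delta_pos=[[0.08,-0.4,0],[0.08,-0.4,0],[0.08,-0.4,0],[0.08,-0.4,0],[0.08,-0.4,0]], dr=[[0,0,0],[0,0,0],[0,0,0],[0,0,0],[0,0,0]], jaw=[0.5,0.5,0.5,0.5,0.5])

```text
time: 14.3
tool_pos: [0.4706, 0.0306, 0.1105]
tool_rot: [3.141, 0.002, 1.565]
contact_force: [0.0, 0.2, -0.1]
opening: 0.046
grip_force: 0.0
```

Request:
apply_moves(delta_pos=[[0.075,-0.397,-0.05],[0.075,-0.397,-0.05],[0.075,-0.397,-0.05],[0.075,-0.397,-0.05],[0.075,-0.397,-0.05],[0.075,-0.397,-0.05],[0.075,-0.397,-0.05]], dr=[[0,0,0],[0,0,0],[0,0,0],[0,0,0],[0,0,0],[0,0,0],[0,0,0]], jaw=[0.5,0.5,0.5,0.5,0.5,0.5,0.5])

```text
time: 14.88
tool_pos: [0.4988, -0.1218, 0.0903]
tool_rot: [-3.14, -0.001, 1.571]
contact_force: [-1.0, -0.0, 0.8]
opening: 0.0457
grip_force: 0.0
```

Run:
```python
from h import *
o=telemetry.observe(); print(o["tool_pos"],o["tool_rot"],o["qvel"].round(3))
```

```text
[ 0.49878968 -0.12180642  0.0903397 ] [-3.13981552e+00 -1.14024723e-03  1.57059887e+00] [ 0.026 -0.016  0.006 -0.     0.    -0.007]
```

Request:
apply_moves(delta_pos=[[0.003,0,-0.09],[0.003,0,-0.17],[0.003,0,-0.213],[0.003,0,-0.213],[0.003,0,-0.213],[0.003,0,-0.213],[0.003,0,-0.213],[0.003,0,-0.213]], dr=[[0,0,0],[0,0,0],[0,0,0],[0,0,0],[0,0,0],[0,0,0],[0,0,0],[0,0,0]], jaw=[0.5,0.5,0.5,0.5,0.3,0.3,0.3,0.3], force=10)

```text
time: 15.55
tool_pos: [0.5017, -0.1227, 0.0073]
tool_rot: [3.139, 0.001, 1.572]
contact_force: [-0.1, 0.4, 1.7]
opening: 0.0339
grip_force: 10.0
```

Request:
apply_moves(delta_pos=[[0,0,0],[0,0,0.05],[0,0,0.13],[0,0,0.2],[0,0,0.2],[0,0,0.2]], dr=[[0,0,0],[0,0,0],[0,0,0],[0,0,0],[0,0,0],[0,0,0]], jaw=[0.3,0.3,0.3,0.3,0.3,0.3])

```text
time: 16.05
tool_pos: [0.5019, -0.1232, 0.0878]
tool_rot: [3.137, 0.002, 1.572]
contact_force: [-0.3, 0.1, -1.8]
opening: 0.0339
grip_force: 10.0
```

Request:
apply_moves(delta_pos=[[-0.02,0.09,0],[-0.04,0.18,0],[-0.053,0.25,0],[-0.053,0.271,0],[-0.053,0.271,0],[-0.053,0.271,0],[-0.053,0.271,0],[-0.053,0.271,0]], dr=[[0,0,0],[0,0,0],[0,0,0],[0,0,0],[0,0,0],[0,0,0],[0,0,0],[0,0,0]], jaw=[0.3,0.3,0.3,0.3,0.3,0.3,0.3,0.3])

```text
time: 16.72
tool_pos: [0.4798, -0.0154, 0.0856]
tool_rot: [-3.142, 0.0, 1.57]
contact_force: [0.4, 0.2, -1.1]
opening: 0.0336
grip_force: 10.0
```

Request:
apply_moves(delta_pos=[[-0.002,0.003,-0.02],[-0.002,0.003,-0.035],[-0.002,0.003,-0.05],[-0.002,0.003,-0.06],[-0.002,0.003,-0.07],[-0.002,0.003,-0.07]], dr=[[0,0,0],[0,0,0],[0,0,0],[0,0,0],[0,0,0],[0,0,0]], jaw=[0.3,0.3,0.3,0.3,0.3,0.3], force=6)

```text
time: 17.22
tool_pos: [0.4782, -0.0131, 0.0569]
tool_rot: [-3.14, -0.0, 1.572]
contact_force: [-0.1, -0.7, -0.6]
opening: 0.0342
grip_force: 6.0
```

Request:
apply_moves(delta_pos=[[0,0,-0.01],[0,0,-0.02],[0,0,-0.025],[0,0,-0.03],[0,0,-0.03],[0,0,-0.03]], dr=[[0,0,0],[0,0,0],[0,0,0],[0,0,0],[0,0,0],[0,0,0]], jaw=[0.3,0.3,0.3,0.3,0.3,0.3])

```text
time: 17.72
tool_pos: [0.4788, -0.0131, 0.0458]
tool_rot: [3.142, -0.0, 1.572]
contact_force: [-0.1, -0.0, 0.0]
opening: 0.034
grip_force: 6.0
```

Request:
apply_moves(delta_pos=[[0,0,-0.015],[0,0,-0.03],[0,0,-0.045],[0,0,-0.058],[0,0,-0.066],[0,0,-0.071],[0,0,-0.073],[0,0,-0.073]], dr=[[0,0,0],[0,0,0],[0,0,0],[0,0,0],[0,0,0],[0,0,0],[0,0,0],[0,0,0]], jaw=[0.3,0.3,0.3,0.3,0.3,0.3,0.3,0.3])

```text
time: 18.38
tool_pos: [0.4785, -0.0131, 0.0167]
tool_rot: [-3.141, 0.0, 1.572]
contact_force: [-1.2, -0.6, 3.7]
opening: 0.034
grip_force: 6.0
```

Request:
apply_moves(delta_pos=[[0,0,0],[0,0,0],[0,0,0],[0,0,0],[0,0,0],[0,0,0],[0,0,0],[0,0,0]], dr=[[0,0,0],[0,0,0],[0,0,0],[0,0,0],[0,0,0],[0,0,0],[0,0,0],[0,0,0]], jaw=[0.5,0.5,0.5,0.3,0.3,0.3,0.3,0.3], force=10)

```text
time: 19.05
tool_pos: [0.4787, -0.0131, 0.0166]
tool_rot: [-3.142, -0.0, 1.572]
contact_force: [0.1, 0.1, -1.1]
opening: 0.0337
grip_force: 10.0
```

Brass slides home too. It goes into the second slot of the case.

Request:
apply_moves(delta_pos=[[0,0,0.03],[0,0,0.08],[0,0,0.14],[0,0,0.2],[0,0,0.225],[0,0,0.225]], dr=[[0,0,0],[0,0,0],[0,0,0],[0,0,0],[0,0,0],[0,0,0]], jaw=[0.3,0.3,0.3,0.3,0.3,0.3])

```text
time: 19.55
tool_pos: [0.4803, -0.0133, 0.1091]
tool_rot: [3.136, 0.001, 1.572]
contact_force: [0.6, -0.2, -0.4]
opening: 0.0337
grip_force: 10.0
```

Request:
apply_moves(delta_pos=[[0.02,0.1,0],[0.04,0.2,0],[0.06,0.3,0],[0.07,0.4,0],[0.07,0.48,0],[0.07,0.505,0],[0.07,0.505,0],[0.07,0.505,0]], dr=[[0,0,-0.1],[0,0,-0.21],[0,0,-0.21],[0,0,-0.21],[0,0,-0.21],[0,0,-0.21],[0,0,-0.21],[0,0,-0.21]], jaw=[0.3,0.3,0.3,0.3,0.3,0.3,0.3,0.3])

```text
time: 20.22
tool_pos: [0.5061, 0.1887, 0.1056]
tool_rot: [-3.14, 0.001, 1.468]
contact_force: [-0.1, -0.3, -0.2]
opening: 0.0337
grip_force: 10.0
```

Request:
apply_moves(delta_pos=[[0,0,-0.08],[0,0,-0.16],[0,0,-0.21],[0,0,-0.23],[0,0,-0.238],[0,0,-0.238],[0,0,-0.238],[0,0,-0.238]], dr=[[0,0,0],[0,0,0],[0,0,0],[0,0,0],[0,0,0],[0,0,0],[0,0,0],[0,0,0]], jaw=[0.3,0.3,0.3,0.3,0.3,0.3,0.48,0.48])

```text
time: 20.88
tool_pos: [0.5079, 0.1888, 0.013]
tool_rot: [3.139, -0.001, 1.466]
contact_force: [0.1, 0.6, -0.4]
opening: 0.0423
grip_force: 0.0
```

Request:
apply_moves(delta_pos=[[0,0,0],[0,0,0.05],[0,0,0.1],[0,0,0.2],[0,0,0.25],[0,0,0.25]], dr=[[0,0,0],[0,0,0],[0,0,0],[0,0,0],[0,0,0.21],[0,0,0.21]], jaw=[0.48,0.48,0.48,0.48,0.5,0.5])

```text
time: 21.38
tool_pos: [0.5099, 0.1898, 0.1173]
tool_rot: [3.131, -0.002, 1.577]
contact_force: [-0.3, 0.7, 0.5]
opening: 0.0461
grip_force: 0.0
```

Run:
```python
from h import *
a=shot("top","top3"); print(find(a)); o=telemetry.observe();print(o["tool_pos"],o["tool_rot"])
m=mask(a,"black"); 
for b in blobs(m[250:318,440:480],20): x,y,w,h=cv2.boundingRect(b); print(x+440,y+250,w,h)
```

```text
{'red': ([0.421, -0.1108], 7.4, (348.0, 302.5)), 'blue': ([0.4187, -0.3966], 6.7, (469.7, 302.5))}
[0.50854787 0.18943288 0.11473474] [ 3.13473730e+00 -1.46022756e-03  1.57240200e+00]
462 261 11 14
```

Request:
apply_moves(delta_pos=[[-0.108,-0.375,0],[-0.108,-0.375,0],[-0.108,-0.375,0],[-0.108,-0.375,0],[-0.108,-0.375,0]], dr=[[0,0,0],[0,0,0],[0,0,0],[0,0,0],[0,0,0]], jaw=[0.5,0.5,0.5,0.5,0.5])

```text
time: 21.85
tool_pos: [0.4613, 0.0349, 0.1107]
tool_rot: [-3.139, 0.001, 1.567]
contact_force: [1.6, 0.2, -1.0]
opening: 0.0458
grip_force: 0.0
```

Request:
apply_moves(delta_pos=[[-0.108,-0.375,-0.06],[-0.108,-0.375,-0.06],[-0.108,-0.375,-0.06],[-0.108,-0.375,-0.06],[-0.108,-0.375,-0.06],[-0.108,-0.375,-0.06],[-0.108,-0.375,-0.06],[-0.108,-0.375,-0.06]], dr=[[0,0,0],[0,0,0],[0,0,0],[0,0,0],[0,0,0],[0,0,0],[0,0,0],[0,0,0]], jaw=[0.5,0.5,0.5,0.5,0.5,0.5,0.5,0.5])

```text
time: 22.52
tool_pos: [0.4206, -0.11, 0.0874]
tool_rot: [-3.141, -0.0, 1.573]
contact_force: [-0.0, -0.5, 0.3]
opening: 0.0459
grip_force: 0.0
```

Request:
apply_moves(delta_pos=[[0,-0.002,-0.09],[0,-0.002,-0.17],[0,-0.002,-0.206],[0,-0.002,-0.206],[0,-0.002,-0.206],[0,-0.002,-0.206],[0,-0.002,-0.206],[0,-0.002,-0.206]], dr=[[0,0,0],[0,0,0],[0,0,0],[0,0,0],[0,0,0],[0,0,0],[0,0,0],[0,0,0]], jaw=[0.5,0.5,0.5,0.5,0.3,0.3,0.3,0.3], force=10)

```text
time: 23.18
tool_pos: [0.4212, -0.112, 0.0062]
tool_rot: [3.139, 0.001, 1.572]
contact_force: [-0.3, 0.0, -0.9]
opening: 0.0345
grip_force: 10.0
```

Request:
apply_moves(delta_pos=[[0,0,0],[0,0,0.05],[0,0,0.13],[0,0,0.2],[0,0,0.2],[0,0,0.2]], dr=[[0,0,0],[0,0,0],[0,0,0],[0,0,0],[0,0,0],[0,0,0]], jaw=[0.3,0.3,0.3,0.3,0.3,0.3])

```text
time: 23.68
tool_pos: [0.4214, -0.1124, 0.0867]
tool_rot: [3.137, 0.002, 1.572]
contact_force: [-0.7, 1.0, -0.5]
opening: 0.0345
grip_force: 10.0
```

Request:
apply_moves(delta_pos=[[0.04,0.08,0],[0.08,0.16,0],[0.12,0.22,0],[0.146,0.244,0],[0.146,0.244,0],[0.146,0.244,0],[0.146,0.244,0],[0.146,0.244,0]], dr=[[0,0,0],[0,0,0],[0,0,0],[0,0,0],[0,0,0],[0,0,0],[0,0,0],[0,0,0]], jaw=[0.3,0.3,0.3,0.3,0.3,0.3,0.3,0.3])

```text
time: 24.35
tool_pos: [0.4778, -0.015, 0.0846]
tool_rot: [-3.14, -0.0, 1.571]
contact_force: [1.2, -0.2, -0.9]
opening: 0.0343
grip_force: 10.0
```

Request:
apply_moves(delta_pos=[[0.003,0.002,-0.02],[0.003,0.002,-0.035],[0.003,0.002,-0.05],[0.003,0.002,-0.06],[0.003,0.002,-0.068],[0.003,0.002,-0.068]], dr=[[0,0,0],[0,0,0],[0,0,0],[0,0,0],[0,0,0],[0,0,0]], jaw=[0.3,0.3,0.3,0.3,0.3,0.3], force=6)

```text
time: 24.85
tool_pos: [0.4795, -0.0135, 0.057]
tool_rot: [-3.14, -0.0, 1.572]
contact_force: [-0.4, -0.2, -0.7]
opening: 0.0345
grip_force: 6.0
```

Request:
apply_moves(delta_pos=[[0,0,-0.005],[0,0,-0.01],[0,0,-0.015],[0,0,-0.02],[0,0,-0.02],[0,0,-0.02]], dr=[[0,0,0],[0,0,0],[0,0,0],[0,0,0],[0,0,0],[0,0,0]], jaw=[0.3,0.3,0.3,0.3,0.3,0.3])

```text
time: 25.35
tool_pos: [0.4802, -0.0137, 0.0505]
tool_rot: [3.141, 0.0, 1.572]
contact_force: [-1.1, 0.0, 4.8]
opening: 0.0342
grip_force: 6.0
```

Request:
apply_moves(delta_pos=[[0,0,0],[0,0,0],[0,0,0],[0,0,0],[0,0,0]], dr=[[0,0,0],[0,0,0],[0,0,0],[0,0,0],[0,0,0]], jaw=[0.48,0.48,0.48,0.48,0.48])

```text
time: 25.77
tool_pos: [0.48, -0.0135, 0.0498]
tool_rot: [3.141, -0.0, 1.572]
contact_force: [0.5, -0.1, 0.2]
opening: 0.0439
grip_force: 0.0
```

Run:
```python
from h import *
s=shot("side","side3"); o=telemetry.observe();print(o["tool_pos"],o["contact_force"],o["opening"])
m=mask(s,"red"); m[300:]=0; m[:,330:]=0;m[:,:240]=0
for b in blobs(m,15): print(cv2.boundingRect(b))
for z in(.012,.044,.047,.079): print(z,proj("side",[.479,-.0135,z]))
```

```text
[ 0.47998122 -0.01345994  0.04982577] [-1.13885238  0.41141962  0.34855978] 0.04409116532324979
(264, 249, 16, 21)
0.012 [270.41255141 278.10337849]
0.044 [269.69999445 266.42947322]
0.047 [269.63195993 265.31151159]
0.079 [268.89272508 253.1262444 ]
```

Red stops on the shoulder and stays there when released (side view, rows 249–270). It goes to the dish.

Request:
apply_moves(delta_pos=[[0,0,0],[0,0,0],[0,0,0],[0,0,0],[0,0,0.04],[0,0,0.08],[0,0,0.125],[0,0,0.125]], dr=[[0,0,0],[0,0,0],[0,0,0],[0,0,0],[0,0,0],[0,0,0],[0,0,0],[0,0,0]], jaw=[0.3,0.3,0.3,0.3,0.3,0.3,0.3,0.3], force=10)

```text
time: 26.48
tool_pos: [0.4818, -0.0138, 0.1026]
tool_rot: [3.136, 0.001, 1.572]
contact_force: [0.3, -0.3, -0.2]
opening: 0.0342
grip_force: 9.9
```

Request:
apply_moves(delta_pos=[[0.06,-0.06,0],[0.12,-0.12,0],[0.19,-0.18,0],[0.26,-0.24,0],[0.329,-0.301,0],[0.329,-0.301,0],[0.329,-0.301,0]], dr=[[0,0,0],[0,0,0],[0,0,0],[0,0,0],[0,0,0],[0,0,0],[0,0,0]], jaw=[0.3,0.3,0.3,0.3,0.3,0.3,0.3])

```text
time: 27.07
tool_pos: [0.6118, -0.1351, 0.098]
tool_rot: [-3.14, -0.001, 1.57]
contact_force: [-0.8, -0.2, -0.7]
opening: 0.0347
grip_force: 9.9
```

Request:
apply_moves(delta_pos=[[0,0,-0.08],[0,0,-0.15],[0,0,-0.2],[0,0,-0.22],[0,0,-0.226],[0,0,-0.226],[0,0,-0.226],[0,0,-0.226]], dr=[[0,0,0],[0,0,0],[0,0,0],[0,0,0],[0,0,0],[0,0,0],[0,0,0],[0,0,0]], jaw=[0.3,0.3,0.3,0.3,0.3,0.3,0.48,0.48])

```text
time: 27.73
tool_pos: [0.6127, -0.1342, 0.0111]
tool_rot: [3.138, 0.001, 1.572]
contact_force: [0.4, -0.5, -0.3]
opening: 0.0422
grip_force: 0.0
```

Request:
apply_moves(delta_pos=[[0,0,0],[0,0,0.05],[0,0,0.1],[0,0,0.2],[0,0,0.25],[0,0,0.25]], dr=[[0,0,0],[0,0,0],[0,0,0],[0,0,0],[0,0,0],[0,0,0]], jaw=[0.48,0.48,0.48,0.48,0.6,0.6])

```text
time: 28.23
tool_pos: [0.6148, -0.135, 0.116]
tool_rot: [3.131, 0.004, 1.572]
contact_force: [0.8, 0.2, -0.5]
opening: 0.0525
grip_force: 0.0
```

Run:
```python
from h import *
a=shot("top","top4"); print(find(a)); o=telemetry.observe();print(o["tool_pos"],o["tool_rot"])
m=mask(a,"black"); 
for b in blobs(m[250:318,440:480],20): x,y,w,h=cv2.boundingRect(b); print(x+440,y+250,w,h)
```

```text
{'blue': ([0.4195, -0.3965], 7.0, (469.6, 302.2))}
[ 0.61346049 -0.13456233  0.11321275] [3.13459785e+00 2.44328943e-03 1.57174537e+00]
462 261 11 14
```

View pics/top4.png

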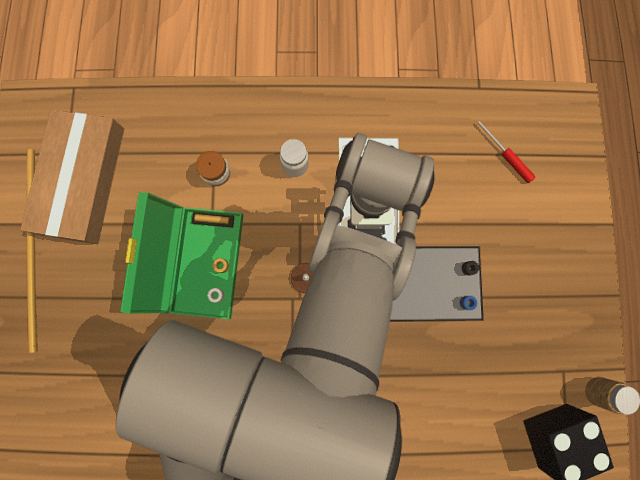

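Top view: white at (215,296) and brass at (220,266) both stand in the case. Blue (469,302) and black (470,268) are undisturbed. Next is blue, grasped twice at right angles so it is centred.

Request:
apply_moves(delta_pos=[[-0.16,-0.22,0],[-0.16,-0.22,0],[-0.16,-0.22,0],[-0.16,-0.22,0],[-0.16,-0.22,0]], dr=[[0,0,1],[0,0,1],[0,0,1],[0,0,1],[0,0,1]], jaw=[0.6,0.6,0.6,0.6,0.6])

```text
time: 28.7
tool_pos: [0.5461, -0.2231, 0.1086]
tool_rot: [-3.141, -0.001, 2.073]
contact_force: [-0.7, -0.2, 0.2]
opening: 0.0552
grip_force: 0.0
```

Request:
apply_moves(delta_pos=[[-0.16,-0.22,0],[-0.16,-0.22,0],[-0.16,-0.22,0],[-0.16,-0.22,0],[-0.16,-0.22,0]], dr=[[0,0,1],[0,0,1],[0,0,1],[0,0,1],[0,0,1]], jaw=[0.6,0.6,0.6,0.6,0.6])

```text
time: 29.12
tool_pos: [0.4829, -0.3105, 0.1088]
tool_rot: [3.141, -0.001, 2.571]
contact_force: [0.1, -0.6, -1.3]
opening: 0.0549
grip_force: 0.0
```

Request:
apply_moves(delta_pos=[[-0.16,-0.216,-0.05],[-0.16,-0.216,-0.05],[-0.16,-0.216,-0.05],[-0.16,-0.216,-0.05],[-0.16,-0.216,-0.05]], dr=[[0,0,1],[0,0,1],[0,0,1],[0,0,1],[0,0,1]], jaw=[0.6,0.6,0.6,0.6,0.6])

```text
time: 29.53
tool_pos: [0.4194, -0.3962, 0.0885]
tool_rot: [3.14, -0.001, 3.07]
contact_force: [0.1, 0.4, -0.5]
opening: 0.055
grip_force: 0.0
```

Request:
apply_moves(delta_pos=[[-0.005,0,0],[-0.005,0,0],[-0.005,0,0],[-0.005,0,0]], dr=[[0,0,0.14],[0,0,0.14],[0,0,0.14],[0,0,0.14]], jaw=[0.6,0.6,0.6,0.6])

```text
time: 29.87
tool_pos: [0.4186, -0.3953, 0.0895]
tool_rot: [3.141, 0.0, 3.139]
contact_force: [-0.0, 0.1, -0.1]
opening: 0.0552
grip_force: 0.0
```

Request:
apply_moves(delta_pos=[[-0.001,-0.003,-0.09],[-0.001,-0.003,-0.17],[-0.001,-0.003,-0.211],[-0.001,-0.003,-0.211],[-0.001,-0.003,-0.211],[-0.001,-0.003,-0.211],[-0.001,-0.003,-0.211],[-0.001,-0.003,-0.211]], dr=[[0,0,0],[0,0,0],[0,0,0],[0,0,0],[0,0,0],[0,0,0],[0,0,0],[0,0,0]], jaw=[0.6,0.6,0.6,0.3,0.3,0.3,0.3,0.3], force=6)

```text
time: 30.53
tool_pos: [0.4177, -0.3978, 0.0062]
tool_rot: [-3.14, 0.001, 3.141]
contact_force: [-0.1, -0.5, 1.0]
opening: 0.0344
grip_force: 6.0
```

Request:
apply_moves(delta_pos=[[0,0,0],[0,0,0],[0,0,0],[0,0,0],[0,0,0],[0,0,0],[0,0,0],[0,0,0]], dr=[[0,0,0],[0,0,0],[0,0,0],[0,0,-1],[0,0,-1],[0,0,-1],[0,0,-1],[0,0,-1]], jaw=[0.6,0.6,0.6,0.6,0.6,0.6,0.6,0.6])

```text
time: 31.2
tool_pos: [0.4171, -0.3975, 0.0051]
tool_rot: [3.141, -0.0, 2.637]
contact_force: [0.3, 0.0, -0.5]
opening: 0.0551
grip_force: 0.0
```

Request:
apply_moves(delta_pos=[[0,0,0],[0,0,0],[0,0,0],[0,0,0],[0,0,0]], dr=[[0,0,-1],[0,0,-1],[0,0,-1],[0,0,-1],[0,0,-1]], jaw=[0.6,0.6,0.6,0.6,0.6])

```text
time: 31.62
tool_pos: [0.4172, -0.3975, 0.0051]
tool_rot: [3.141, 0.0, 2.141]
contact_force: [0.5, -0.1, -1.0]
opening: 0.0549
grip_force: 0.0
```

Request:
apply_moves(delta_pos=[[0,0,0],[0,0,0],[0,0,0],[0,0,0],[0,0,0]], dr=[[0,0,-1],[0,0,-1],[0,0,-1],[0,0,-1],[0,0,-1]], jaw=[0.6,0.6,0.6,0.6,0.6])

```text
time: 32.03
tool_pos: [0.4172, -0.3975, 0.0051]
tool_rot: [3.141, 0.0, 1.644]
contact_force: [-0.6, -0.1, 0.1]
opening: 0.0549
grip_force: 0.0
```

Request:
apply_moves(delta_pos=[[0,0,0],[0,0,0],[0,0,0],[0,0,0],[0,0,0],[0,0,0],[0,0,0],[0,0,0]], dr=[[0,0,-0.14],[0,0,-0.14],[0,0,-0.14],[0,0,-0.14],[0,0,-0.14],[0,0,-0.14],[0,0,-0.14],[0,0,-0.14]], jaw=[0.6,0.6,0.3,0.3,0.3,0.3,0.3,0.3], force=10)

```text
time: 32.7
tool_pos: [0.4172, -0.3975, 0.0051]
tool_rot: [3.142, 0.0, 1.573]
contact_force: [0.1, 0.2, 0.2]
opening: 0.0346
grip_force: 10.0
```

Request:
apply_moves(delta_pos=[[0,0,0.05],[0,0,0.13],[0,0,0.2],[0.02,0.1,0.2],[0.04,0.2,0.2],[0.06,0.3,0.2],[0.077,0.39,0.2],[0.077,0.48,0.2]], dr=[[0,0,0],[0,0,0],[0,0,0],[0,0,0],[0,0,0],[0,0,0],[0,0,0],[0,0,0]], jaw=[0.3,0.3,0.3,0.3,0.3,0.3,0.3,0.3])

```text
time: 33.37
tool_pos: [0.4487, -0.2039, 0.0853]
tool_rot: [3.14, 0.001, 1.573]
contact_force: [0.9, 0.1, -1.2]
opening: 0.0341
grip_force: 10.0
```

Request:
apply_moves(delta_pos=[[0.02,0.1,0],[0.04,0.2,0],[0.06,0.3,0],[0.077,0.39,0],[0.077,0.45,0],[0.077,0.48,0],[0.077,0.48,0],[0.077,0.48,0]], dr=[[0,0,0],[0,0,0],[0,0,0],[0,0,0],[0,0,0],[0,0,0],[0,0,0],[0,0,0]], jaw=[0.3,0.3,0.3,0.3,0.3,0.3,0.3,0.3])

```text
time: 34.03
tool_pos: [0.4788, -0.0137, 0.0851]
tool_rot: [3.141, 0.0, 1.573]
contact_force: [0.9, -0.3, -0.8]
opening: 0.0346
grip_force: 10.0
```

Run:
```python
from h import *
o=telemetry.observe();print(o["tool_pos"],o["tool_rot"],o["qvel"].round(3))
s=shot("side","side4");m=mask(s,"blue"); m[300:]=0; m[:,330:]=0;m[:,:240]=0
for b in blobs(m,15): print(cv2.boundingRect(b))
print(telemetry.observe()["tool_pos"])
```

```text
[ 0.47879884 -0.01368436  0.08509015] [3.14146042e+00 4.33857685e-04 1.57345553e+00] [-0.035  0.002 -0.007 -0.    -0.002 -0.002]
(264, 237, 15, 20)
[ 0.4788736  -0.01439173  0.08510972]
```

Request:
apply_moves(delta_pos=[[0,0.001,-0.02],[0,0.001,-0.035],[0,0.001,-0.05],[0,0.001,-0.06],[0,0.001,-0.07],[0,0.001,-0.07]], dr=[[0,0,0],[0,0,0],[0,0,0],[0,0,0],[0,0,0],[0,0,0]], jaw=[0.3,0.3,0.3,0.3,0.3,0.3], force=6)

```text
time: 34.58
tool_pos: [0.4782, -0.0133, 0.056]
tool_rot: [-3.14, -0.0, 1.571]
contact_force: [-1.0, -0.4, 0.5]
opening: 0.0348
grip_force: 6.0
```

Request:
apply_moves(delta_pos=[[0,0,-0.005],[0,0,-0.01],[0,0,-0.015],[0,0,-0.02],[0,0,-0.02],[0,0,-0.02]], dr=[[0,0,0],[0,0,0],[0,0,0],[0,0,0],[0,0,0],[0,0,0]], jaw=[0.3,0.3,0.3,0.3,0.3,0.3])

```text
time: 35.08
tool_pos: [0.4787, -0.0131, 0.049]
tool_rot: [-3.142, -0.0, 1.572]
contact_force: [0.5, -0.3, -0.4]
opening: 0.0344
grip_force: 6.0
```

Blue passes the shoulder freely, so I lower it home.

Request:
apply_moves(delta_pos=[[0,0,-0.015],[0,0,-0.03],[0,0,-0.045],[0,0,-0.06],[0,0,-0.072],[0,0,-0.079],[0,0,-0.081],[0,0,-0.081]], dr=[[0,0,0],[0,0,0],[0,0,0],[0,0,0],[0,0,0],[0,0,0],[0,0,0],[0,0,0]], jaw=[0.3,0.3,0.3,0.3,0.3,0.3,0.3,0.3])

```text
time: 35.75
tool_pos: [0.4785, -0.0131, 0.0165]
tool_rot: [-3.141, -0.0, 1.572]
contact_force: [-0.1, -0.3, -1.1]
opening: 0.0345
grip_force: 6.0
```

Request:
apply_moves(delta_pos=[[0,0,0],[0,0,0],[0,0,0],[0,0,0],[0,0,0],[0,0,0],[0,0,0],[0,0,0]], dr=[[0,0,0],[0,0,0],[0,0,0],[0,0,0],[0,0,0],[0,0,0],[0,0,0],[0,0,0]], jaw=[0.5,0.5,0.5,0.3,0.3,0.3,0.3,0.3], force=10)

```text
time: 36.42
tool_pos: [0.4789, -0.0131, 0.0167]
tool_rot: [3.141, 0.0, 1.572]
contact_force: [0.3, -1.2, -0.2]
opening: 0.0342
grip_force: 10.0
```

Request:
apply_moves(delta_pos=[[0,0,0.03],[0,0,0.08],[0,0,0.14],[0,0,0.2],[0,0,0.225],[0,0,0.225]], dr=[[0,0,0],[0,0,0],[0,0,0],[0,0,0],[0,0,0],[0,0,0]], jaw=[0.3,0.3,0.3,0.3,0.3,0.3])

```text
time: 36.92
tool_pos: [0.4803, -0.0133, 0.109]
tool_rot: [3.137, 0.001, 1.572]
contact_force: [0.9, -0.4, -0.9]
opening: 0.0345
grip_force: 10.0
```

Request:
apply_moves(delta_pos=[[-0.02,0.1,0],[-0.04,0.2,0],[-0.06,0.3,0],[-0.08,0.4,0],[-0.0935,0.5,0],[-0.0935,0.58,0],[-0.0935,0.627,0],[-0.0935,0.627,0]], dr=[[0,0,-0.1],[0,0,-0.21],[0,0,-0.21],[0,0,-0.21],[0,0,-0.21],[0,0,-0.21],[0,0,-0.21],[0,0,-0.21]], jaw=[0.3,0.3,0.3,0.3,0.3,0.3,0.3,0.3])

```text
time: 37.58
tool_pos: [0.4405, 0.241, 0.1056]
tool_rot: [-3.141, -0.0, 1.471]
contact_force: [-0.7, 0.1, -0.8]
opening: 0.0342
grip_force: 10.0
```

Request:
apply_moves(delta_pos=[[0,0,-0.08],[0,0,-0.16],[0,0,-0.21],[0,0,-0.23],[0,0,-0.238],[0,0,-0.238],[0,0,-0.238],[0,0,-0.238]], dr=[[0,0,0],[0,0,0],[0,0,0],[0,0,0],[0,0,0],[0,0,0],[0,0,0],[0,0,0]], jaw=[0.3,0.3,0.3,0.3,0.3,0.3,0.48,0.48])

```text
time: 38.25
tool_pos: [0.4424, 0.2379, 0.0127]
tool_rot: [3.139, -0.001, 1.467]
contact_force: [0.6, 0.2, 0.2]
opening: 0.0423
grip_force: 0.0
```

Request:
apply_moves(delta_pos=[[0,0,0],[0,0,0.05],[0,0,0.1],[0,0,0.2],[0,0,0.25],[0,0,0.25]], dr=[[0,0,0],[0,0,0],[0,0,0],[0,0,0],[0,0,0.21],[0,0,0.21]], jaw=[0.48,0.48,0.48,0.48,0.5,0.5])

```text
time: 38.75
tool_pos: [0.4443, 0.2388, 0.1169]
tool_rot: [3.132, -0.003, 1.577]
contact_force: [0.3, 0.3, 0.1]
opening: 0.0455
grip_force: 0.0
```

Run:
```python
from h import *
a=shot("top","top5"); s=shot("side","side5"); o=telemetry.observe();print(o["tool_pos"],o["tool_rot"])
c1=cv2.resize(a[240:325,400:490],(400,378),interpolation=cv2.INTER_CUBIC); c2=cv2.resize(s[340:440,370:475],(397,378),interpolation=cv2.INTER_CUBIC)
c=cv2.hconcat([c1,c2]); c=cv2.convertScaleAbs(c,alpha=1.6); cv2.imwrite("pics/z5.png",c[:,:,::-1])
```

```text
[0.44190648 0.23791983 0.11278728] [ 3.13850388e+00 -1.04572247e-03  1.57081337e+00]
```

View pics/z5.png

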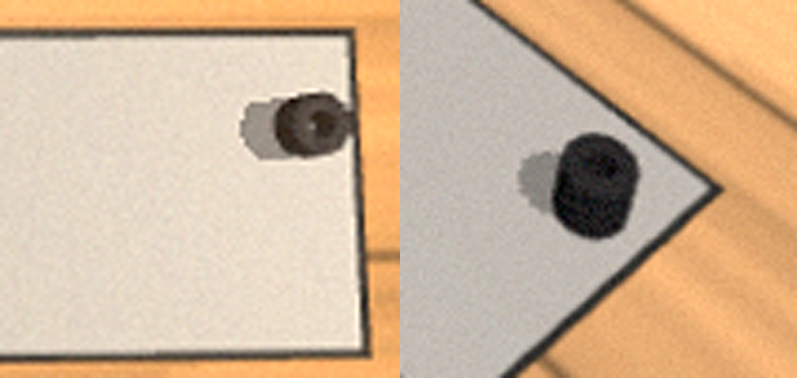

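Top crop: the black sleeve's upper rim is centred at about (472,268), with a narrow-looking bore. I fetch it.

Request:
apply_moves(delta_pos=[[0.036,-0.4,0],[0.036,-0.4,0],[0.036,-0.4,0],[0.036,-0.4,0],[0.036,-0.4,0]], dr=[[0,0,1],[0,0,1],[0,0,1],[0,0,1],[0,0,1]], jaw=[0.6,0.6,0.6,0.6,0.6])

```text
time: 39.27
tool_pos: [0.455, 0.0746, 0.1103]
tool_rot: [-3.139, -0.0, 2.074]
contact_force: [0.8, 0.3, -0.3]
opening: 0.0552
grip_force: 0.0
```

Request:
apply_moves(delta_pos=[[0.036,-0.4,0],[0.036,-0.4,0],[0.036,-0.4,0],[0.036,-0.4,0],[0.036,-0.4,0]], dr=[[0,0,1],[0,0,1],[0,0,1],[0,0,1],[0,0,1]], jaw=[0.6,0.6,0.6,0.6,0.6])

```text
time: 39.68
tool_pos: [0.4698, -0.0857, 0.1104]
tool_rot: [-3.141, -0.001, 2.574]
contact_force: [0.5, 0.3, 0.8]
opening: 0.0549
grip_force: 0.0
```

Request:
apply_moves(delta_pos=[[0.036,-0.4,0],[0.036,-0.4,0],[0.036,-0.4,0],[0.036,-0.4,0],[0.036,-0.4,0]], dr=[[0,0,1],[0,0,1],[0,0,1],[0,0,1],[0,0,1]], jaw=[0.6,0.6,0.6,0.6,0.6])

```text
time: 40.1
tool_pos: [0.4845, -0.2483, 0.1103]
tool_rot: [-3.14, 0.0, 3.073]
contact_force: [-0.4, 0.4, 0.2]
opening: 0.055
grip_force: 0.0
```

Request:
apply_moves(delta_pos=[[0.036,-0.406,-0.05],[0.036,-0.406,-0.05],[0.036,-0.406,-0.05],[0.036,-0.406,-0.05],[0.036,-0.406,-0.05],[0.036,-0.406,-0.05],[0.036,-0.406,-0.05]], dr=[[0,0,0.14],[0,0,0.14],[0,0,0.14],[0,0,0.14],[0,0,0.14],[0,0,0.14],[0,0,0.14]], jaw=[0.6,0.6,0.6,0.6,0.6,0.6,0.6])

```text
time: 40.68
tool_pos: [0.4982, -0.4038, 0.0898]
tool_rot: [3.139, -0.002, 3.14]
contact_force: [-0.2, 0.7, -0.2]
opening: 0.0554
grip_force: 0.0
```

Run:
```python
from h import *
print(onz("top",472,268.1,.032),onz("side",421.4,383.7,.032)); o=telemetry.observe();print(o["tool_pos"],o["tool_rot"])
```

```text
[ 0.49920406 -0.40594587  0.032     ] [ 0.49952564 -0.40739891  0.032     ]
[ 0.4981555  -0.40382712  0.08978742] [ 3.13886115e+00 -2.11885185e-03  3.14039785e+00]
```

Request:
apply_moves(delta_pos=[[0.002,-0.005,-0.09],[0.002,-0.005,-0.17],[0.002,-0.005,-0.212],[0.002,-0.005,-0.212],[0.002,-0.005,-0.212],[0.002,-0.005,-0.212],[0.002,-0.005,-0.212],[0.002,-0.005,-0.212]], dr=[[0,0,0],[0,0,0],[0,0,0],[0,0,0],[0,0,0],[0,0,0],[0,0,0],[0,0,0]], jaw=[0.6,0.6,0.6,0.3,0.3,0.3,0.3,0.3], force=6)

```text
time: 41.35
tool_pos: [0.5008, -0.4071, 0.0087]
tool_rot: [-3.14, 0.002, -3.141]
contact_force: [0.7, 1.0, 3.0]
opening: 0.0344
grip_force: 6.0
```

Request:
apply_moves(delta_pos=[[0,0,0],[0,0,0],[0,0,0],[0,0,0],[0,0,0],[0,0,0],[0,0,0],[0,0,0]], dr=[[0,0,0],[0,0,0],[0,0,0],[0,0,-1],[0,0,-1],[0,0,-1],[0,0,-1],[0,0,-1]], jaw=[0.6,0.6,0.6,0.6,0.6,0.6,0.6,0.6])

```text
time: 42.02
tool_pos: [0.4997, -0.4067, 0.0066]
tool_rot: [3.141, -0.0, 2.637]
contact_force: [-0.5, -0.4, -0.5]
opening: 0.0554
grip_force: 0.0
```

Request:
apply_moves(delta_pos=[[0,0,0],[0,0,0],[0,0,0],[0,0,0],[0,0,0]], dr=[[0,0,-1],[0,0,-1],[0,0,-1],[0,0,-1],[0,0,-1]], jaw=[0.6,0.6,0.6,0.6,0.6])

```text
time: 42.43
tool_pos: [0.4997, -0.4067, 0.0067]
tool_rot: [3.141, -0.0, 2.141]
contact_force: [-0.7, 0.2, 0.2]
opening: 0.0549
grip_force: 0.0
```

Request:
apply_moves(delta_pos=[[0,0,0],[0,0,0],[0,0,0],[0,0,0],[0,0,0]], dr=[[0,0,-1],[0,0,-1],[0,0,-1],[0,0,-1],[0,0,-1]], jaw=[0.6,0.6,0.6,0.6,0.6])

```text
time: 42.85
tool_pos: [0.4997, -0.4067, 0.0067]
tool_rot: [3.142, -0.0, 1.644]
contact_force: [0.5, -0.0, -0.3]
opening: 0.0551
grip_force: 0.0
```

Request:
apply_moves(delta_pos=[[0,0,0],[0,0,0],[0,0,0],[0,0,0],[0,0,0],[0,0,0],[0,0,0],[0,0,0]], dr=[[0,0,-0.14],[0,0,-0.14],[0,0,-0.14],[0,0,-0.14],[0,0,-0.14],[0,0,-0.14],[0,0,-0.14],[0,0,-0.14]], jaw=[0.6,0.6,0.3,0.3,0.3,0.3,0.3,0.3], force=10)

```text
time: 43.52
tool_pos: [0.4998, -0.4067, 0.0067]
tool_rot: [3.141, 0.0, 1.573]
contact_force: [-0.5, 0.0, -0.2]
opening: 0.0344
grip_force: 10.0
```

Request:
apply_moves(delta_pos=[[0,0,0.05],[0,0,0.13],[0,0,0.2],[-0.01,0.1,0.2],[-0.02,0.2,0.2],[-0.026,0.3,0.2],[-0.026,0.4,0.2],[-0.026,0.49,0.2]], dr=[[0,0,0],[0,0,0],[0,0,0],[0,0,0],[0,0,0],[0,0,0],[0,0,0],[0,0,0]], jaw=[0.3,0.3,0.3,0.3,0.3,0.3,0.3,0.3])

```text
time: 44.18
tool_pos: [0.4886, -0.2085, 0.0868]
tool_rot: [-3.141, -0.0, 1.572]
contact_force: [0.9, 0.8, -1.3]
opening: 0.0345
grip_force: 10.0
```

Request:
apply_moves(delta_pos=[[-0.01,0.1,0],[-0.02,0.2,0],[-0.026,0.3,0],[-0.026,0.4,0],[-0.026,0.46,0],[-0.026,0.493,0],[-0.026,0.493,0],[-0.026,0.493,0]], dr=[[0,0,0],[0,0,0],[0,0,0],[0,0,0],[0,0,0],[0,0,0],[0,0,0],[0,0,0]], jaw=[0.3,0.3,0.3,0.3,0.3,0.3,0.3,0.3])

```text
time: 44.85
tool_pos: [0.479, -0.013, 0.0868]
tool_rot: [3.141, 0.0, 1.574]
contact_force: [0.3, -0.3, -0.8]
opening: 0.0343
grip_force: 10.0
```

Request:
apply_moves(delta_pos=[[0,0,0],[0,0,0]], dr=[[0,0,0],[0,0,0]], jaw=[0.3,0.3])

```text
time: 45.02
tool_pos: [0.4791, -0.0145, 0.0867]
tool_rot: [3.141, 0.0, 1.571]
contact_force: [-0.2, 0.4, -0.7]
opening: 0.0343
grip_force: 10.0
```

Request:
apply_moves(delta_pos=[[0,0.002,-0.02],[0,0.002,-0.035],[0,0.002,-0.05],[0,0.002,-0.06],[0,0.002,-0.069],[0,0.002,-0.069]], dr=[[0,0,0],[0,0,0],[0,0,0],[0,0,0],[0,0,0],[0,0,0]], jaw=[0.3,0.3,0.3,0.3,0.3,0.3], force=6)

```text
time: 45.52
tool_pos: [0.4785, -0.0127, 0.0581]
tool_rot: [-3.14, -0.0, 1.572]
contact_force: [0.4, 0.1, -0.6]
opening: 0.0348
grip_force: 6.0
```

Request:
apply_moves(delta_pos=[[0,0,-0.005],[0,0,-0.01],[0,0,-0.015],[0,0,-0.02],[0,0,-0.02],[0,0,-0.02]], dr=[[0,0,0],[0,0,0],[0,0,0],[0,0,0],[0,0,0],[0,0,0]], jaw=[0.3,0.3,0.3,0.3,0.3,0.3])

```text
time: 46.02
tool_pos: [0.4793, -0.0128, 0.0516]
tool_rot: [3.14, 0.0, 1.572]
contact_force: [-1.1, -0.4, 4.9]
opening: 0.0347
grip_force: 6.0
```

Request:
apply_moves(delta_pos=[[0,0,0],[0,0,0],[0,0,0],[0,0,0],[0,0,0]], dr=[[0,0,0],[0,0,0],[0,0,0],[0,0,0],[0,0,0]], jaw=[0.48,0.48,0.48,0.48,0.48])

```text
time: 46.43
tool_pos: [0.4789, -0.0127, 0.051]
tool_rot: [-3.141, -0.0, 1.572]
contact_force: [-0.0, -0.3, 0.2]
opening: 0.0439
grip_force: 0.0
```

Run:
```python
from h import *
s=shot("side","side6"); o=telemetry.observe();print(o["tool_pos"],o["contact_force"],o["opening"])
c=s[210:300,220:325]; cv2.imwrite("pics/z6.png",cv2.convertScaleAbs(cv2.resize(c[:,:,::-1],(700,600),interpolation=cv2.INTER_CUBIC),alpha=1.5))
```

```text
[ 0.47897965 -0.01267492  0.05100805] [-0.25395219 -0.19337279  0.33696497] 0.04409911150954957
```

View pics/z6.png

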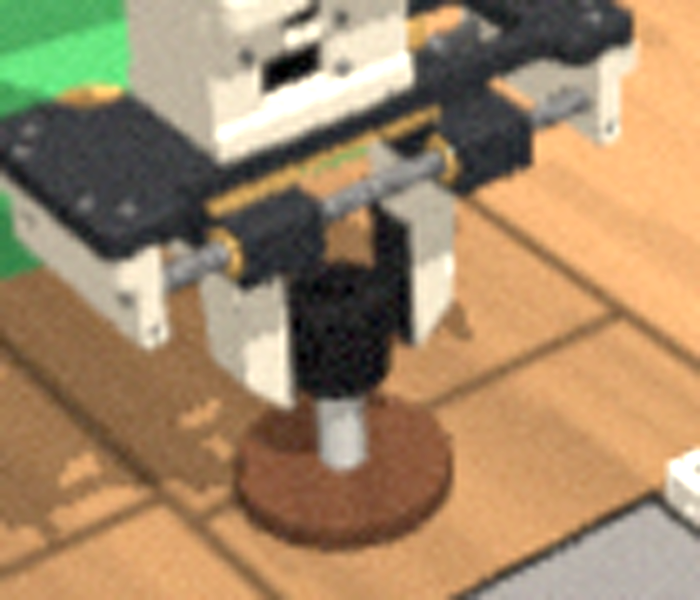

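Black rests on the shoulder and doesn't drop, so it goes to the dish.

Request:
apply_moves(delta_pos=[[0,0,0],[0,0,0],[0,0,0],[0,0,0],[0,0,0.04],[0,0,0.08],[0,0,0.125],[0,0,0.125]], dr=[[0,0,0],[0,0,0],[0,0,0],[0,0,0],[0,0,0],[0,0,0],[0,0,0],[0,0,0]], jaw=[0.3,0.3,0.3,0.3,0.3,0.3,0.3,0.3], force=10)

```text
time: 47.15
tool_pos: [0.4807, -0.013, 0.1037]
tool_rot: [3.137, 0.001, 1.572]
contact_force: [1.0, 0.1, -0.4]
opening: 0.0344
grip_force: 10.0
```

Request:
apply_moves(delta_pos=[[0.06,-0.08,0],[0.12,-0.16,0],[0.18,-0.24,0],[0.24,-0.32,0],[0.3,-0.4,0],[0.328,-0.441,0],[0.328,-0.441,0],[0.328,-0.441,0]], dr=[[0,0,0],[0,0,0],[0,0,0],[0,0,0],[0,0,0],[0,0,0],[0,0,0],[0,0,0]], jaw=[0.3,0.3,0.3,0.3,0.3,0.3,0.3,0.3])

```text
time: 47.82
tool_pos: [0.6096, -0.1897, 0.0992]
tool_rot: [-3.14, -0.001, 1.57]
contact_force: [-0.8, -0.3, -0.6]
opening: 0.0343
grip_force: 10.0
```

Request:
apply_moves(delta_pos=[[0,0,-0.08],[0,0,-0.15],[0,0,-0.2],[0,0,-0.22],[0,0,-0.226],[0,0,-0.226],[0,0,-0.226],[0,0,-0.226]], dr=[[0,0,0],[0,0,0],[0,0,0],[0,0,0],[0,0,0],[0,0,0],[0,0,0],[0,0,0]], jaw=[0.3,0.3,0.3,0.3,0.3,0.3,0.48,0.48])

```text
time: 48.48
tool_pos: [0.6111, -0.1892, 0.0122]
tool_rot: [3.139, 0.001, 1.572]
contact_force: [0.5, -0.7, 0.0]
opening: 0.042
grip_force: 0.0
```

Request:
apply_moves(delta_pos=[[0,0,0],[0,0,0.05],[0,0,0.1],[0,0,0.2],[0,0,0.3],[0,0,0.4],[-0.1,0.05,0.45],[-0.2,0.1,0.45]], dr=[[0,0,0],[0,0,0],[0,0,0],[0,0,0],[0,0,0],[0,0,0],[0,0,0],[0,0,0]], jaw=[0.48,0.48,0.48,0.48,0.48,0.48,0.3,0.1])

```text
time: 49.15
tool_pos: [0.5419, -0.1551, 0.1955]
tool_rot: [3.13, 0.005, 1.571]
contact_force: [0.2, 0.1, 0.2]
opening: 0.0352
grip_force: 0.0
```

Run:
```python
from h import *
a=shot("top","top7"); s=shot("side","side7"); o=telemetry.observe();print(o["tool_pos"],o["tool_rot"])
```

```text
[ 0.53259966 -0.14998448  0.19037042] [-3.13568637e+00 -2.81445324e-03  1.57271086e+00]
```

View pics/side7.png

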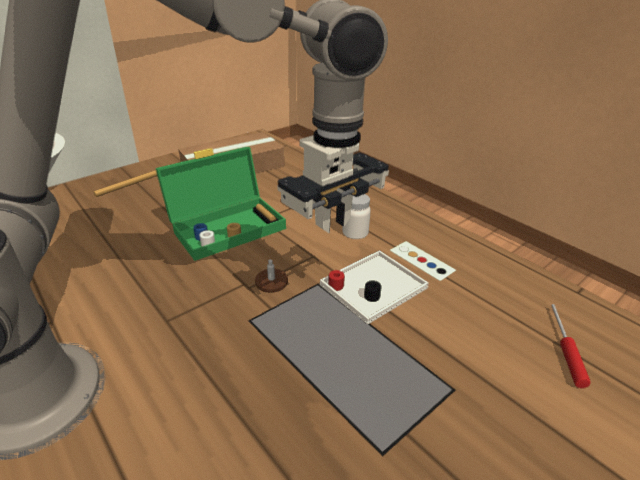

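The case now holds white, blue and brass (side view, 190–245, 225–240), and the dish holds red and black. Next I measure the lid.

```bash
cat >> h.py <<'E'
C0=np.array([.515,.218]); cw,sw=np.cos(-.103),np.sin(-.103)
def c2w(x,y,z): return np.array([C0[0]+x*cw-y*sw, C0[1]+x*sw+y*cw, z])
def w2c(P): d=np.array(P[:2])-C0; return np.array([d[0]*cw+d[1]*sw,-d[0]*sw+d[1]*cw,P[2]])
def yel(im,x0,x1,y0,y1):
    h=cv2.cvtColor(im,cv2.COLOR_RGB2HSV).astype(int); m=((h[...,0]>20)&(h[...,0]<34)&(h[...,1]>150)&(h[...,2]>120)).astype(np.uint8)
    z=np.zeros_like(m); z[y0:y1,x0:x1]=m[y0:y1,x0:x1]; return [(cv2.boundingRect(b),cv2.minAreaRect(b)[0]) for b in blobs(z,8)]
E
python3 - <<'E'
from h import *
from scipy.optimize import least_squares
a=cv2.imread("pics/top7.png")[:,:,::-1].copy(); s=cv2.imread("pics/side7.png")[:,:,::-1].copy()
t=yel(a,110,150,220,280); d=yel(s,185,220,140,165); print(t,d)
if t and d:
    r=least_squares(lambda P:np.r_[proj("top",P)-t[0][1],proj("side",P)-np.array(d[0][1])+[-1,0]*1],[.5,.3,.15]); print(r.x,r.fun,w2c(r.x))
for th in(1.6,1.7,1.8,1.9):
    y,z=70-149*np.cos(th)+4*np.sin(th),30+149*np.sin(th)+4*np.cos(th); P=c2w(0,y/1e3,z/1e3); print(th,P.round(3),proj("top",P).round(1),proj("side",P).round(1))
# box: top-face near corner in both views
r=least_squares(lambda P:np.r_[proj("top",P)-[98,243],proj("side",P)-[190,163]],[.5,.4,.05]);print("box",r.x,r.fun)
# case rim +y corner check vs model
for x,y in((125,-70),(-125,-70),(125,70),(-125,70)): print(proj("top",c2w(x/1e3,y/1e3,.03)).round(1))
E
```

```text
[((125, 238, 12, 25), (130.38999938964844, 250.26998901367188))] [((194, 149, 19, 10), (203.01174926757812, 153.05294799804688))]
[0.528415   0.34200165 0.17067391] [ 0.20724928 -0.38979425 -0.55094834  0.01985189] [0.00059431 0.12472377 0.17067391]
1.6 [0.523 0.296 0.179] [151.3 252.1] [209.9 156.3]
1.7 [0.525 0.311 0.177] [144.5 251.4] [207.7 154.9]
1.8 [0.526 0.325 0.174] [138.  250.9] [205.6 154.1]
1.9 [0.528 0.339 0.17 ] [132.1 250.4] [203.7 153.8]
box [0.5446144  0.44757932 0.10176819] [-1.4648127   2.81137169  4.02728374 -0.10371517]
[243.2 212.7]
[229.8 319.2]
[185.  206.8]
[169.8 312.7]
```

The lid angle is about 1.9 rad, with the tab at case y = 125 mm, z = 171 mm. I'll take the closed fingers over the lid to its back face and push it round on an arc.

Request:
apply_moves(delta_pos=[[0,0,0.08],[0,0,0.15],[0,0.1,0.15],[0,0.2,0.15],[0,0.3,0.15],[0,0.4,0.15],[0,0.5,0.15],[0,0.5,0.15]], dr=[[0,0,-0.2],[0,0,-0.2],[0,0,-0.2],[0,0,-0.2],[0,0,-0.2],[0,0,-0.2],[0,0,-0.2],[0,0,-0.2]], jaw=[0,0,0,0,0,0,0,0])

```text
time: 49.92
tool_pos: [0.5386, 0.0529, 0.2508]
tool_rot: [3.141, -0.003, 1.478]
contact_force: [-0.1, 0.2, -0.0]
opening: 0.0007
grip_force: 0.0
```

Request:
apply_moves(delta_pos=[[0,0.1,0],[0,0.2,0],[0,0.3,0],[0,0.4,0],[0,0.5,0],[0,0.5,0]], dr=[[0,0,0],[0,0,0],[0,0,0],[0,0,0],[0,0,0],[0,0,0]], jaw=[0,0,0,0,0,0])

```text
time: 50.42
tool_pos: [0.5383, 0.2527, 0.2502]
tool_rot: [3.141, -0.003, 1.478]
contact_force: [-1.0, -0.2, 0.5]
opening: 0.0006
grip_force: 0.0
```

Request:
apply_moves(delta_pos=[[0,0.1,0],[0,0.2,0],[0,0.3,0],[0,0.325,0],[0,0.325,0],[0,0.325,0],[0,0.325,0]], dr=[[0,0,0],[0,0,0],[0,0,0],[0,0,0],[0,0,0],[0,0,0],[0,0,0]], jaw=[0,0,0,0,0,0,0])

```text
time: 51.0
tool_pos: [0.5395, 0.3748, 0.2502]
tool_rot: [3.141, 0.001, 1.471]
contact_force: [-0.9, 0.4, -0.6]
opening: 0.0004
grip_force: 0.0
```

Request:
apply_moves(delta_pos=[[-0.015,0.01,0],[-0.015,0.01,0],[-0.015,0.01,0]], dr=[[0,0,0],[0,0,0],[0,0,0]], jaw=[0,0,0])

```text
time: 51.25
tool_pos: [0.533, 0.3798, 0.2506]
tool_rot: [3.141, -0.0, 1.471]
contact_force: [-0.6, -0.4, 0.5]
opening: 0.0002
grip_force: 0.0
```

Run:
```python
from h import *
o=telemetry.observe();print(o["tool_pos"],o["tool_rot"],w2c(o["tool_pos"]),o["qpos"].round(2),o["qvel"].round(3))
shot("side","side8")
```

```text
[0.53295246 0.37975991 0.25064111] [ 3.14111910e+00 -1.99216170e-04  1.47097576e+00] [0.00122549 0.16274845 0.25064111] [ 0.5   0.58  1.08 -0.    1.48  0.6 ] [ 0.001  0.008 -0.007 -0.002  0.001 -0.004]
```

Request:
apply_moves(delta_pos=[[0,0,-0.08],[0,0,-0.16],[0,0,-0.24],[0,0,-0.275],[0,0,-0.275],[0,0,-0.275]], dr=[[0,0,0],[0,0,0],[0,0,0],[0,0,0],[0,0,0],[0,0,0]], jaw=[0,0,0,0,0,0])

```text
time: 51.8
tool_pos: [0.533, 0.3802, 0.14]
tool_rot: [-3.141, 0.001, 1.471]
contact_force: [0.4, -0.5, 0.8]
opening: 0.0004
grip_force: 0.0
```

Request:
apply_moves(delta_pos=[[-0.002,-0.02,0],[-0.004,-0.04,0],[-0.006,-0.06,0],[-0.008,-0.08,0],[-0.01,-0.1,0],[-0.012,-0.12,0],[-0.014,-0.14,0],[-0.015,-0.15,0]], dr=[[0,0,0],[0,0,0],[0,0,0],[0,0,0],[0,0,0],[0,0,0],[0,0,0],[0,0,0]], jaw=[0,0,0,0,0,0,0,0])

```text
time: 52.47
tool_pos: [0.5269, 0.3193, 0.1403]
tool_rot: [3.141, 0.0, 1.471]
contact_force: [0.5, 1.7, 1.3]
opening: 0.0004
grip_force: 1.1
```

Run:
```python
from h import *
o=telemetry.observe();print(o["tool_pos"],w2c(o["tool_pos"]),o["contact_force"])
s=shot("side","side9"); print(yel(s,170,280,100,260))
```

```text
[0.52692205 0.31929111 0.14030689] [0.00144432 0.10198009 0.14030689] [0.51316559 1.6926286  1.26341138]
[((201, 152, 19, 10), (209.94943237304688, 156.28089904785156))]
```

Request:
apply_moves(delta_pos=[[-0.002,-0.022,0.004],[-0.005,-0.045,0.005],[-0.0075,-0.072,0.005],[-0.01,-0.0995,0.002],[-0.013,-0.127,-0.004],[-0.016,-0.154,-0.012],[-0.0185,-0.18,-0.024],[-0.021,-0.204,-0.037]], dr=[[0,0,0],[0,0,0],[0,0,0],[0,0,0],[0,0,0],[0,0,0],[0,0,0],[0,0,0]], jaw=[0,0,0,0,0,0,0,0])

```text
time: 53.18
tool_pos: [0.5184, 0.2376, 0.1249]
tool_rot: [3.141, 0.0, 1.471]
contact_force: [0.6, 1.5, 0.9]
opening: 0.0005
grip_force: 0.4
```

Run:
```python
from h import *
o=telemetry.observe();print(o["tool_pos"],w2c(o["tool_pos"]),o["contact_force"],o["torque"])
s=shot("side","side10"); print(yel(s,170,330,100,260))
for th in(1.2,1.,.8,.7,.6,.4):
    y,z=70-149*np.cos(th)+4*np.sin(th),30+149*np.sin(th)+4*np.cos(th); P=c2w(0,y/1e3,z/1e3); print(th,P.round(3),proj("side",P).round(1))
```

```text
[0.51840549 0.23756779 0.12492238] [0.00137552 0.01981423 0.12492238] [0.63398197 1.51078916 0.85973144] [ 0.14121938 -0.01610287  0.00841719]
[((220, 183, 20, 7), (229.52622985839844, 186.11148071289062))]
1.2 [0.517 0.238 0.17 ] [219.9 167.9]
1.0 [0.514 0.211 0.158] [225.1 177. ]
0.8 [0.512 0.187 0.14 ] [230.1 187.7]
0.7 [0.511 0.177 0.129] [232.4 193.4]
0.6 [0.51  0.168 0.117] [234.6 199.4]
0.4 [0.508 0.153 0.092] [238.3 211.7]
```

View pics/side10.png

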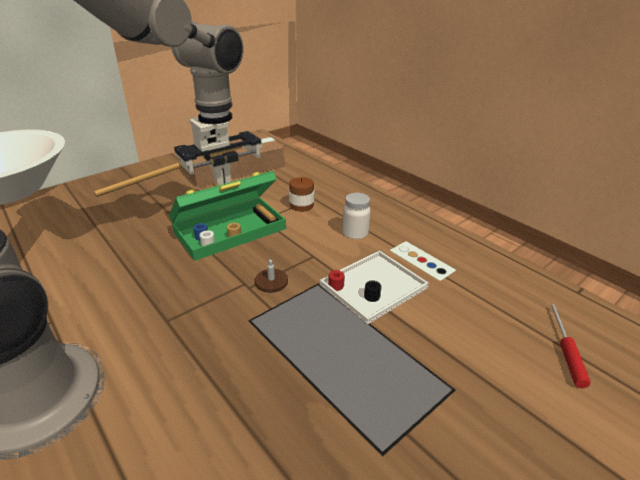

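The lid is at about 0.8 rad: tab at (230,186), as the model predicts. I continue the arc.

Request:
apply_moves(delta_pos=[[-0.0024,-0.023,-0.016],[-0.0045,-0.0435,-0.0325],[-0.0065,-0.063,-0.053],[-0.0083,-0.08,-0.075],[-0.01,-0.095,-0.1],[-0.011,-0.108,-0.124],[-0.012,-0.119,-0.15],[-0.0125,-0.123,-0.164]], dr=[[0,0,0],[0,0,0],[0,0,0],[0,0,0],[0,0,0],[0,0,0],[0,0,0],[0,0,0]], jaw=[0,0,0,0,0,0,0,0])

```text
time: 53.9
tool_pos: [0.5127, 0.1887, 0.0579]
tool_rot: [-3.139, 0.001, 1.471]
contact_force: [0.6, -0.3, 0.3]
opening: 0.0003
grip_force: 0.1
```

Request:
apply_moves(delta_pos=[[0,0,-0.003],[0,0,-0.007],[0,0,-0.01],[0,0,-0.012],[0,0,-0.012]], dr=[[0,0,0],[0,0,0],[0,0,0],[0,0,0],[0,0,0]], jaw=[0,0,0,0,0])

```text
time: 54.32
tool_pos: [0.5137, 0.19, 0.0551]
tool_rot: [3.141, -0.0, 1.472]
contact_force: [-0.7, -0.8, 0.7]
opening: 0.0007
grip_force: 0.0
```

Request:
apply_moves(delta_pos=[[0,0,-0.002],[0,0,-0.004],[0,0,-0.006],[0,0,-0.006]], dr=[[0,0,0],[0,0,0],[0,0,0],[0,0,0]], jaw=[0,0,0,0])

```text
time: 54.65
tool_pos: [0.5139, 0.19, 0.0546]
tool_rot: [3.14, -0.001, 1.472]
contact_force: [-5.2, -1.3, 15.2]
opening: 0.0003
grip_force: 7.6
```

Request:
apply_moves(delta_pos=[[0,0,-0.002],[0,0,-0.003],[0,0,-0.003],[0,0,-0.003]], dr=[[0,0,0],[0,0,0],[0,0,0],[0,0,0]], jaw=[0,0,0,0])

```text
time: 54.98
tool_pos: [0.514, 0.19, 0.0545]
tool_rot: [3.139, -0.001, 1.472]
contact_force: [-7.0, -1.3, 24.6]
opening: 0.0004
grip_force: 12.0
```

Request:
apply_moves(delta_pos=[[0,0,0.02],[0,0,0.08],[0,-0.1,0.14],[-0.02,-0.2,0.2],[-0.04,-0.3,0.25],[-0.06,-0.4,0.3],[-0.08,-0.5,0.3],[-0.1,-0.6,0.3]], dr=[[0,0,0],[0,0,0],[0,0,0],[0,0,0],[0,0,0],[0,0,0],[0,0,0],[0,0,0]], jaw=[0,0,0,0,0,0,0,0])

```text
time: 55.65
tool_pos: [0.4769, -0.0373, 0.1728]
tool_rot: [3.137, 0.001, 1.473]
contact_force: [1.8, 0.3, 0.2]
opening: 0.0006
grip_force: 0.0
```

Run:
```python
from h import *
o=telemetry.observe();print(o["tool_pos"],w2c(o["tool_pos"]),o["contact_force"],o["tool_rot"])
a=shot("top","top11"); s=shot("side","side11"); t=yel(a,100,300,180,340); d=yel(s,150,330,150,260)
for b in t: print("top",b,w2c(onz("top",*b[1],.064)).round(4))
for b in d: print("side",b,w2c(onz("side",b[1][0]-1,b[1][1],.062)).round(4))
for x in(-.085,.085): print(proj("top",c2w(x,-.048,.064)),proj("side",c2w(x,-.048,.064)))
c=cv2.hconcat([cv2.resize(a[190:330,130:270],(400,400),interpolation=cv2.INTER_CUBIC),cv2.resize(s[150:290,160:300],(400,400),interpolation=cv2.INTER_CUBIC)]); cv2.imwrite("pics/z11.png",c[:,:,::-1])
```

```text
[ 0.47688492 -0.03726309  0.17282877] [-0.01166744 -0.25782915  0.17282877] [1.80463393 0.31783726 0.18072673] [3.13716367e+00 6.02482734e-04 1.47280931e+00]
top ((214, 296, 9, 10), (218.0, 300.5)) [-0.0845 -0.0446  0.064 ]
top ((233, 254, 10, 22), (237.80197143554688, 264.4801940917969)) [-0.0001 -0.0787  0.064 ]
top ((223, 222, 10, 9), (227.50001525878906, 226.00001525878906)) [ 0.0848 -0.0442  0.064 ]
side ((199, 227, 8, 7), (202.5, 230.0)) [-0.0884 -0.0478  0.062 ]
side ((232, 226, 21, 11), (242.29188537597656, 230.94866943359375)) [-0.0126 -0.1019  0.062 ]
[219.47418752 300.86431662] [202.78356948 228.88256296]
[229.1571034  226.06381449] [267.16089317 208.72237436]
```

View pics/z11.png

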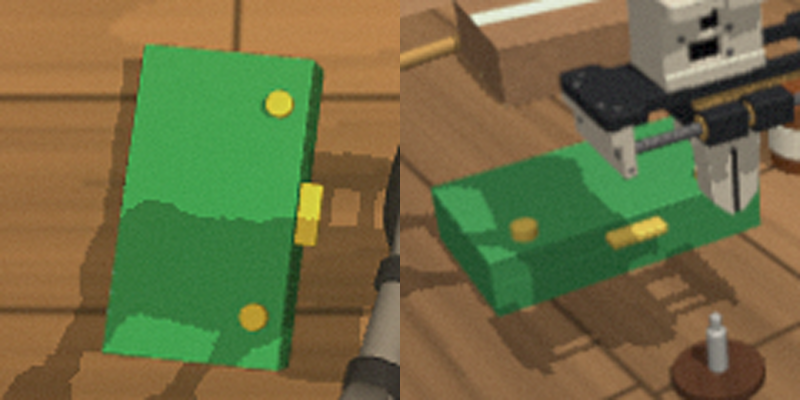

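The lid sits flat and shut. The two caps show at (218,300) and (227,226) in the top picture, 84.5 mm either side of the middle. I press the near cap first.

Request:
apply_moves(delta_pos=[[-0.02,0.1,0],[-0.04,0.2,0],[-0.06,0.3,0],[-0.08,0.4,0],[-0.1,0.5,0],[-0.127,0.55,0],[-0.127,0.55,0],[-0.127,0.55,0]], dr=[[0,0,0],[0,0,0],[0,0,0],[0,0,0],[0,0,0],[0,0,0],[0,0,0],[0,0,0]], jaw=[0,0,0,0,0,0,0,0])

```text
time: 56.42
tool_pos: [0.4249, 0.186, 0.1707]
tool_rot: [3.142, 0.0, 1.476]
contact_force: [-0.9, -0.3, -0.6]
opening: 0.0005
grip_force: 0.0
```

Request:
apply_moves(delta_pos=[[0,0,0],[0,0,0]], dr=[[0,0,0],[0,0,0]], jaw=[0,0])

```text
time: 56.58
tool_pos: [0.426, 0.1838, 0.1707]
tool_rot: [3.141, 0.0, 1.471]
contact_force: [-0.3, -0.3, -0.1]
opening: 0.0004
grip_force: 0.0
```

Request:
apply_moves(delta_pos=[[0,-0.006,-0.08],[0,-0.006,-0.16],[0,-0.006,-0.23],[0,-0.006,-0.255],[0,-0.006,-0.262],[0,-0.006,-0.262]], dr=[[0,0,0],[0,0,0],[0,0,0],[0,0,0],[0,0,0],[0,0,0]], jaw=[0,0,0,0,0,0])

```text
time: 57.08
tool_pos: [0.4256, 0.181, 0.0654]
tool_rot: [-3.14, 0.001, 1.47]
contact_force: [0.3, 0.2, 0.4]
opening: 0.0004
grip_force: 0.0
```

Request:
apply_moves(delta_pos=[[0,0,-0.005],[0,0,-0.01],[0,0,-0.015],[0,0,-0.02],[0,0,-0.023],[0,0,-0.025],[0,0,-0.025]], dr=[[0,0,0],[0,0,0],[0,0,0],[0,0,0],[0,0,0],[0,0,0],[0,0,0]], jaw=[0,0,0,0,0,0,0])

```text
time: 57.67
tool_pos: [0.427, 0.1819, 0.0574]
tool_rot: [3.138, -0.0, 1.472]
contact_force: [-0.8, -3.7, 15.1]
opening: 0.0002
grip_force: 7.5
```

Request:
apply_moves(delta_pos=[[0,0,-0.002],[0,0,-0.004],[0,0,-0.004],[0,0,-0.004]], dr=[[0,0,0],[0,0,0],[0,0,0],[0,0,0]], jaw=[0,0,0,0])

```text
time: 58.0
tool_pos: [0.4271, 0.1819, 0.0571]
tool_rot: [3.137, -0.001, 1.472]
contact_force: [-4.4, -5.7, 30.4]
opening: 0.0005
grip_force: 15.0
```

Request:
apply_moves(delta_pos=[[0,0,0.03],[0,0,0.08],[0,0,0.12],[0.1,-0.01,0.12],[0.2,-0.02,0.12],[0.3,-0.03,0.12],[0.4,-0.0435,0.12],[0.42,-0.0435,0.12]], dr=[[0,0,0],[0,0,0],[0,0,0],[0,0,0],[0,0,0],[0,0,0],[0,0,0],[0,0,0]], jaw=[0,0,0,0,0,0,0,0])

```text
time: 58.67
tool_pos: [0.5988, 0.1634, 0.1019]
tool_rot: [3.138, -0.001, 1.47]
contact_force: [-2.0, -0.1, 0.4]
opening: 0.0008
grip_force: 0.0
```

Request:
apply_moves(delta_pos=[[0,0,0],[0,0,0],[0,0,0]], dr=[[0,0,0],[0,0,0],[0,0,0]], jaw=[0,0,0])

```text
time: 58.92
tool_pos: [0.5919, 0.1649, 0.1018]
tool_rot: [-3.139, 0.0, 1.472]
contact_force: [-0.0, 0.5, 0.2]
opening: 0.0001
grip_force: 0.0
```

Request:
apply_moves(delta_pos=[[0.003,0,-0.04],[0.003,0,-0.07],[0.003,0,-0.085],[0.003,0,-0.0895],[0.003,0,-0.0895]], dr=[[0,0,0],[0,0,0],[0,0,0],[0,0,0],[0,0,0]], jaw=[0,0,0,0,0])

```text
time: 59.33
tool_pos: [0.594, 0.1648, 0.0665]
tool_rot: [-3.141, 0.0, 1.472]
contact_force: [0.4, -0.3, -0.1]
opening: 0.0008
grip_force: 0.0
```

Request:
apply_moves(delta_pos=[[0,0,-0.005],[0,0,-0.01],[0,0,-0.015],[0,0,-0.02],[0,0,-0.023],[0,0,-0.025],[0,0,-0.025]], dr=[[0,0,0],[0,0,0],[0,0,0],[0,0,0],[0,0,0],[0,0,0],[0,0,0]], jaw=[0,0,0,0,0,0,0])

```text
time: 59.92
tool_pos: [0.5953, 0.1648, 0.0576]
tool_rot: [3.14, -0.001, 1.472]
contact_force: [-2.4, 1.1, 10.4]
opening: 0.0007
grip_force: 4.7
```

Request:
apply_moves(delta_pos=[[0,0,-0.003],[0,0,-0.006],[0,0,-0.006],[0,0,-0.006]], dr=[[0,0,0],[0,0,0],[0,0,0],[0,0,0]], jaw=[0,0,0,0])

```text
time: 60.25
tool_pos: [0.5954, 0.1648, 0.0573]
tool_rot: [3.139, -0.001, 1.472]
contact_force: [-7.3, 0.4, 22.8]
opening: 0.0007
grip_force: 11.4
```

Request:
apply_moves(delta_pos=[[0,0,0.03],[0,0,0.08],[0,0,0.16],[0,0,0.25],[-0.05,-0.1,0.3],[-0.1,-0.2,0.35],[-0.15,-0.3,0.35],[-0.2,-0.4,0.35]], dr=[[0,0,0],[0,0,0],[0,0,0],[0,0,0],[0,0,0],[0,0,0],[0,0,0],[0,0,0]], jaw=[0,0,0,0,0,0,0,0])

```text
time: 60.92
tool_pos: [0.5234, 0.0209, 0.1948]
tool_rot: [3.139, 0.0, 1.473]
contact_force: [0.7, -0.5, 0.3]
opening: 0.0007
grip_force: 0.0
```

Request:
apply_moves(delta_pos=[[0,-0.1,0],[0,-0.2,0],[0,-0.3,0],[0,-0.4,0],[0,-0.5,0],[0,-0.6,0],[0,-0.6,0],[0,-0.6,0]], dr=[[0,0,0],[0,0,0],[0,0,0],[0,0,0],[0,0,0],[0,0,0],[0,0,0],[0,0,0]], jaw=[0,0,0,0,0,0,0,0])

```text
time: 61.58
tool_pos: [0.5231, -0.22, 0.1928]
tool_rot: [-3.141, -0.0, 1.468]
contact_force: [0.6, -0.2, -0.1]
opening: 0.0004
grip_force: 0.0
```

Run:
```python
from h import *
a=shot("top","top12"); s=shot("side","side12")
for n,im,b in(("top",a,(100,300,180,340)),("side",s,(150,330,150,260))):
    print(n,yel(im,*b))
c=cv2.hconcat([cv2.resize(a[130:330,130:410],(400,286),interpolation=cv2.INTER_CUBIC),cv2.resize(s[160:330,160:400],(400,286),interpolation=cv2.INTER_CUBIC)]); c=cv2.resize(c,(800,286)); cv2.imwrite("pics/z12.png",c[:,:,::-1])
```

```text
top [((215, 296, 9, 10), (218.50003051757812, 300.5000305175781)), ((233, 254, 10, 22), (237.56155395507812, 264.5077209472656)), ((224, 222, 9, 9), (228.0, 226.0))]
side [((200, 229, 8, 5), (203.5, 231.0)), ((232, 226, 21, 10), (242.10000610351562, 230.80003356933594)), ((264, 209, 7, 4), (267.0, 210.5))]
```

View pics/z12.png

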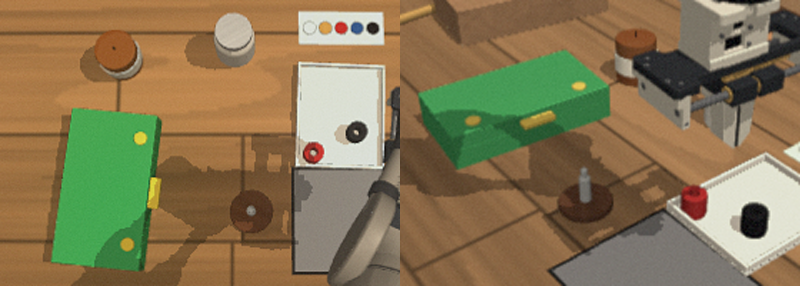

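Both caps are now low: the cap blob shrank from 7 to 5 rows. Red looks nearer the dish corner than where I put it, so I check that it is inside.

Run:
```python
from h import *
a=cv2.imread("pics/top12.png")[:,:,::-1].copy(); s=cv2.imread("pics/side12.png")[:,:,::-1].copy()
m=mask(a,"red"); z=np.zeros_like(m); z[170:260,330:400]=m[170:260,330:400]
for b in blobs(z): c=cv2.minEnclosingCircle(b); print("top red",c,onz("top",*c[0],.037))
print("top black",onz("top",130+356/1.4286,130+132/1.43,.037))
m=mask(s,"red"); z=np.zeros_like(m); z[260:300,320:360]=m[260:300,320:360]
for b in blobs(z): print("side red",cv2.boundingRect(b))
for P in([.6116,-.134],[.575,-.112],[.61,-.189]): print(P,proj("side",P+[.005]),proj("side",P+[.037]))
c=cv2.hconcat([cv2.resize(a[170:255,330:405],(400,453),interpolation=cv2.INTER_CUBIC),cv2.resize(s[245:325,315:390],(400,453),interpolation=cv2.INTER_CUBIC)]); cv2.imwrite("pics/z13.png",c[:,:,::-1])
```

```text
top red ((348.8500061035156, 236.14999389648438), 7.419323444366455) [ 0.57500508 -0.11414278  0.037     ]
top black [ 0.60796114 -0.18639887  0.037     ]
side red (329, 271, 15, 20)
[0.6116, -0.134] [352.95584673 283.51669816] [353.85734585 271.93519284]
[0.575, -0.112] [333.59453259 285.34044176] [334.12064694 273.7204554 ]
[0.61, -0.189] [370.69880874 297.01669516] [372.00124915 285.26265445]
```

View pics/z13.png

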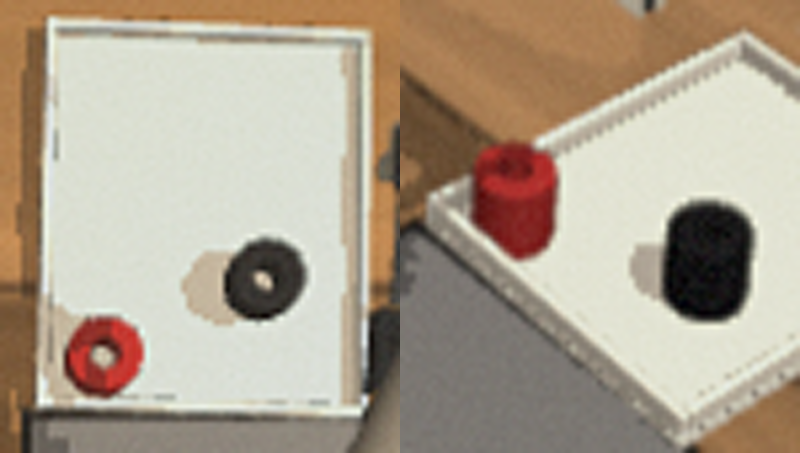

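Red was knocked a few centimetres but stands upright inside the dish, clear of its walls. Black is in the dish too. Handing in.

```bash
python3 -c "
from cell import job
print(job.hand_in())"
```

```text
the job is handed in; nothing more can be done
None
```

I tried all five sleeves in card order: white, brass and blue slid home and are in the kit case; red and black stopped on the shoulder and are in the reject dish. The case is shut with both snap caps pressed in, and the job is handed in.

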